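# Clamp the sample pots on the bench shaker and start it

### The arm

A 6-joint arm with a two-finger parallel gripper is mounted at the origin on the work surface. World frame = base frame: x ahead of the robot, y to its left, z up, the work surface at z = 0. Lengths are in m, angles in rad, forces in N, time in s.
With the tool pointing down it reaches from about 0.425 to 0.95 m from the base axis. Payload 3.5 kg.
Tool frame: the origin (TCP) lies on the front face of the gripper's body, between the roots of the fingers; the fingertips stand ahead of it and the grasp point (between the pads) lies 54 mm ahead of it (arm.tip_reach is the z of the fingertips in the tool frame, in m); z points along the fingers, y is the direction in which the jaws open and shut (so a half turn about z gives the same grasp; the last joint's range is limited). The gripper opens to 85 mm and grips with 20 to 120 N. Pads are 22 mm wide; open, the fingers measure 114 mm over their backs; the gripper's body (76 mm by 85 mm) begins 54 mm behind the grasp point. The pads swing forward as they close: fully open they stand 13 mm farther back than shut.
Start: joints at [1.018, 0.286, 1.577, -0, 1.279, -0.15], TCP at [0.265, 0.621, 0.304] pointing down, gripper open.
Joint ranges: [-2.77, 2.77], [-0.9, 2.22], [0.21, 2.48], [-1.53, 4.67], [0.24, 2.81], [-2.84, 2.84]. Speed limits (rad/s): [2.79, 2.79, 3.14, 3.14, 3.14, 3.14].

### API

Orientations are given as a rotation vector (axis times angle).
In Python, from bench import monitor, eyes, arm, finder gives the robot as it stands.
- The arm moves only by the shell command python3 -m inch 'ROWS'. ROWS is JSON, a list of rows, each a list of 5 numbers: the opening, from -1 (shut) to 1 (fully open), then the shift along the tool's x, y, z as a fraction of full scale, then the turn about the tool's z as a fraction of full scale. In form: [[grip, tx, ty, tz, yaw], ...]. A call has 1 to 8 rows; each row shifts and turns the commanded pose from where the row before left it, along the tool's axes as they then stand; what a row does not reach is not made up. Full scale, the value 1, is 0.04 m for a shift and 0.12 rad for a turn. A row lasts 1/12 s, in which the tool goes at most 41.7 mm and 7.16 degrees, less where a joint would pass 70% of its speed; a pose out of reach is approached as far as the arm can. A call with a number of a shift or a turn outside -1 to 1 is refused whole. A call with a gripper value outside its range is refused whole. The fingers move at their own pace and stop on an object; the grip force is fixed at half the most. Time passes only in rows, so rows that do not move let the fingers close. It gives the time, the measured TCP pose, the force and the opening at its end, in the units of the state.
- monitor.state(): the state, without advancing time (a new reading comes with each control period).
- eyes.snapshot(name): name is "side" or "top"; returns the picture (384x512x3 uint8, red, green, blue); there is no depth.
- eyes.camera_model(name): a dict with "camera_matrix" (3x3 intrinsics, pixels), "camera_from_world" (4x4, takes a point from world to camera coordinates). Camera axes: x right, y down, z forward; pixel columns grow to the right and rows downward; lengths in m; the calibration is good to about 2 mm. A picture is of the moment at which its call begins. camera_model takes no time and is no camera call.
- arm.finish_job(): hands the job in, once; it reports no verdict.
Trained networks look in the newest picture that a camera, given by its name, has taken for a name from the list of things; names that differ only in an ending like _2 or _b are one class to them, and where a whole thing is asked for, a point or a joint stands for the part that bears it (a point fixed in the world has none). Each returns a list of dicts, best first, with "confidence" (0 to 1); they miss things now and then, are a little off and sometimes report something else, mostly with a low value. They report only what shows in the picture. A call takes as long as a camera call.
- finder.recognise(camera, target): "extent" ([left, top, width, height] as shares, 0 to 1, of the picture: columns of its width, rows of its height, round what is visible of it).
- finder.landmark_of(camera, target): "centre" ([row, column] as shares, 0 to 1, of the picture: columns of its width, rows of its height: a listed point, or the origin of a listed thing).
The state is a dict: "time_s": time; "joint_positions": joint angles; "joint_velocities": joint speeds; "effort": joint torques, N m; "tool_pos": TCP position; "eef_rot": TCP orientation; "contact_force": force on the tool from outside, world axes, zero at the start; "moment": the same for the moment, N m; "gripper_width": opening from 0.0 (shut) to 1.0 (fully open).
Only numpy, scipy, OpenCV 4.12 (cv2) and the standard library are available. Lean on these libraries where they do the work, as an engineer would, in place of code of your own. Each camera call takes 0.05 s, during which the arm holds its last target.

### The job

Get the shaker running with every sample pot from the black mat: stand all the pots upright in one row on its deck, between the far fence and the clamp bar, then slide the bar forward by its fin until it holds the pots snug against the fence. Next turn the wing nut between its two guide posts clockwise until it is fully tight at its stop, and only then press the start button fully down and let it come back up. Leave the amber bottle and the beaker where they stand.

Things in the scene. Friction and masses are not known exactly. Their poses are not given: they have to be found in the camera images.
- shaker: Low bench shaker, fixed: white housing, aluminium deck 250 mm (x) by 340 mm (y), 60 mm above its origin (under its centre, on the bench). Its x points from the front edge, near the robot, to the far side; y to the left. Pots held snug have their centres at x = 70 mm in this frame; four fit in the row at y = -87, -29, 29 and 87 mm.
- fence (a point): Middle of the top edge of the far fence's pot-side face: a fixed steel rail on the deck, 250 mm along the shaker's y, 18 mm high, face at shaker x = 95 mm. Axes as the shaker's.
- bar (a joint): Clamp bar, steel, along the shaker's y, top 18 mm above the deck. Value in m, grows towards the fence: 0 = fully back (105 mm gap to the fence); starts at 0 to 0.012, meets 50 mm pots at about 0.055, ends at 0.060. Its pot-side face is at shaker x = value - 10 mm. Slides with about 2.5 N friction, pushes pots along, stays where left; can be slid back, even with the nut tight.
- bar_grip (a point): Centre of the grip part of the black upright fin on the near side of the clamp bar, 27 mm above the deck; moves with the bar. The fin is 10 mm thick (shaker's y), 26 mm long (x), from 2 to 40 mm above the deck. Pinch it from above on its two y sides. Axes as the shaker's.
- wingnut (a joint): Steel wing nut that locks the bar's slotted strap. Joint value in rad, growing clockwise seen from above: starts loose between 0 and 0.6, hard stop (fully tight) at 5.6 (just under one turn). Turning friction about 0.06 N m; stays where it is left and does not rise or sink.
- wingnut_grip (a point): On the wing nut's vertical axis, 30 mm above the deck, shaker x = -55, y = 85 mm; turns with it. The wings make an upright blade 44 mm long (point x), 9 mm thick (point y), 16 to 40 mm above the deck. Two posts, 10 mm in diameter, 34 mm high, stand 36 mm from the axis along the shaker's -y and +y: narrowly opened fingers fit anywhere, widely opened ones only away from the posts.
- start (a joint): Start button, spring loaded. Joint value in m: 0 = up, 0.006 = fully down (5 N); springs back when let go.
- start_top (a point): Centre of the top face of the start button: round, 26 mm in diameter, light grey in a black round housing, on the deck's near right corner (shaker x = -85, y = -100 mm), its top 22 mm above the deck, pressed straight down.
- pot1_mid (a point): Sample pot 1 (may be absent, then None): upright cylinder 50 mm in diameter and 56 mm high, about 0.12 kg, white with a grey lid of the same diameter on its top 13 mm. Starts upright on the mat. This point is its centre, 28 mm above its underside; z axis up through the lid.
- pot2_mid (a point): Sample pot 2 (may be absent, then None): upright cylinder 50 mm in diameter and 56 mm high, about 0.12 kg, white with a grey lid of the same diameter on its top 13 mm. Starts upright on the mat. This point is its centre, 28 mm above its underside; z axis up through the lid.
- pot3_mid (a point): Sample pot 3 (may be absent, then None): upright cylinder 50 mm in diameter and 56 mm high, about 0.12 kg, white with a grey lid of the same diameter on its top 13 mm. Starts upright on the mat. This point is its centre, 28 mm above its underside; z axis up through the lid.
- pot4_mid (a point): Sample pot 4 (may be absent, then None): upright cylinder 50 mm in diameter and 56 mm high, about 0.12 kg, white with a grey lid of the same diameter on its top 13 mm. Starts upright on the mat. This point is its centre, 28 mm above its underside; z axis up through the lid.
- mat: Black rubber mat on the bench, fixed, 280 by 280 mm, 3 mm thick; origin under its centre. The pots start on it in two rows of two places, about 110 mm apart.
- reagent: Bystander: amber bottle with black cap, 60 mm in diameter, 130 mm high; origin under its centre. Leave alone.
- beaker: Bystander: glass beaker, 66 mm in diameter, 85 mm high; origin under its centre. Leave alone.

How it is judged:
On the way, in this order (a step that is already met when the one before it is completed fails the run):
1. all pots present stand upright on the deck between bar and fence (x of pot1_mid in the frame of shaker between 0.01 and 0.08 m and y of pot1_mid in the frame of shaker between -0.125 and 0.125 m and z of pot1_mid in the frame of shaker between 0.083 and 0.093 m and angle between each of pot1_mid, pot2_mid, pot3_mid, pot4_mid's own z axis and vertical below 0.12 rad and x of pot2_mid in the frame of shaker between 0.01 and 0.08 m and y of pot2_mid in the frame of shaker between -0.125 and 0.125 m and z of pot2_mid in the frame of shaker between 0.083 and 0.093 m and x of pot3_mid in the frame of shaker between 0.01 and 0.08 m and y of pot3_mid in the frame of shaker between -0.125 and 0.125 m and z of pot3_mid in the frame of shaker between 0.083 and 0.093 m and x of pot4_mid in the frame of shaker between 0.01 and 0.08 m and y of pot4_mid in the frame of shaker between -0.125 and 0.125 m and z of pot4_mid in the frame of shaker between 0.083 and 0.093 m), for 0.2 s.
2. the clamp bar is slid forward and holds all pots snug against the fence (x of pot1_mid in the frame of shaker between 0.063 and 0.077 m and y of pot1_mid in the frame of shaker between -0.125 and 0.125 m and z of pot1_mid in the frame of shaker between 0.083 and 0.093 m and angle between each of pot1_mid, pot2_mid, pot3_mid, pot4_mid's own z axis and vertical below 0.12 rad and x of pot2_mid in the frame of shaker between 0.063 and 0.077 m and y of pot2_mid in the frame of shaker between -0.125 and 0.125 m and z of pot2_mid in the frame of shaker between 0.083 and 0.093 m and x of pot3_mid in the frame of shaker between 0.063 and 0.077 m and y of pot3_mid in the frame of shaker between -0.125 and 0.125 m and z of pot3_mid in the frame of shaker between 0.083 and 0.093 m and x of pot4_mid in the frame of shaker between 0.063 and 0.077 m and y of pot4_mid in the frame of shaker between -0.125 and 0.125 m and z of pot4_mid in the frame of shaker between 0.083 and 0.093 m and value of joint bar above 0.05 m), for 0.2 s.
3. the wing nut is turned clockwise to its stop (value of joint wingnut above 5.35 rad and value of joint bar above 0.05 m), for 0.2 s.
4. the start button is pressed fully down (value of joint start above 0.005 m), for 0.05 s.
5. the start button is let up again (value of joint start below 0.001 m), for 0.2 s.
At the end, for the whole second after the job is handed in: Every pot present stands upright (within 7 degrees) on the deck with its centre 63 to 77 mm ahead of the shaker's centre (snug is 70) and within 125 mm of its middle line, the clamp bar is at 0.050 m or more, the wing nut at 5.35 rad or more (stop 5.6), and the start button is up (below 1 mm) (all of step 3 and x of pot1_mid in the frame of shaker between 0.063 and 0.077 m and y of pot1_mid in the frame of shaker between -0.125 and 0.125 m and z of pot1_mid in the frame of shaker between 0.083 and 0.093 m and angle between each of pot1_mid, pot2_mid, pot3_mid, pot4_mid's own z axis and vertical below 0.12 rad and x of pot2_mid in the frame of shaker between 0.063 and 0.077 m and y of pot2_mid in the frame of shaker between -0.125 and 0.125 m and z of pot2_mid in the frame of shaker between 0.083 and 0.093 m and x of pot3_mid in the frame of shaker between 0.063 and 0.077 m and y of pot3_mid in the frame of shaker between -0.125 and 0.125 m and z of pot3_mid in the frame of shaker between 0.083 and 0.093 m and x of pot4_mid in the frame of shaker between 0.063 and 0.077 m and y of pot4_mid in the frame of shaker between -0.125 and 0.125 m and z of pot4_mid in the frame of shaker between 0.083 and 0.093 m and value of joint start below 0.001 m); the robot touches nothing.
It fails at once if the start button is pressed before the wing nut is tight (value of joint start above 0.003 m and value of joint wingnut below 5.35 rad).
It fails at once if the amber bottle is moved more than 3 cm (distance of reagent from where it was at the start of the episode above 0.03 m).
It fails at once if the beaker is moved more than 3 cm (distance of beaker from where it was at the start of the episode above 0.03 m).
Of pot1, pot2, pot3, pot4 only 2 to 4 are there at a start; the rules pass over those that are not, and their reading is None.
At some moment in a run one of pot1, pot2, pot3, pot4 may be knocked a few centimetres aside while the robot is not near it.
Once in a run the grip may slacken for a moment while it holds something.
It also fails if it takes over 210 s, if anything falls off the work surface, if the arm or the gripper's body presses on something with over 40 N, if the wrist force passes 120 N, or if a joint passes its speed limit or range.

## Working session

There is one attempt and no reset: what is moved stays moved. The work goes in short steps, Python scripts to look and compute and a shell command to move; the robot and the scene stay as the last step left them, time stands still between calls to the robot, and variables do not carry over. Pictures are saved under pics/ and viewed, and the job is handed in when it is done.

```bash
ls -la; mkdir -p pics; python3 - <<'E'
from bench import monitor, eyes, arm, finder
import cv2
s=monitor.state(); print(s, arm.tip_reach)
for n in("side","top"):
    im=eyes.snapshot(n); cv2.imwrite(f"pics/{n}0.png",im[:,:,::-1]); print(eyes.camera_model(n))
    for t in ["shaker","mat","reagent","beaker","pot1_mid","fence","bar_grip","wingnut_grip","start_top"]:
        print(n,t,[( [round(float(x),3) for x in d["centre"]],round(d["confidence"],2)) for d in finder.landmark_of(n,t)])
print(monitor.state()["time_s"])
E
```

```text
total 12
drwxr-xr-x  3 agent agent 4096 Dec  7 13:22 .
drwxr-xr-x 23 root  root  4096 Dec  7 13:22 ..
drwxr-xr-x  2 agent agent 4096 Dec  7 13:22 pics
{'time_s': 0.0, 'joint_positions': array([ 1.01797644e+00,  2.87165848e-01,  1.57821114e+00,  5.54122684e-06,
        1.27860596e+00, -1.49967730e-01]), 'joint_velocities': array([-0.00054871, -0.00262194,  0.00063926,  0.00050748, -0.00101743,
        0.00099171]), 'effort': array([ 3.39486751e-04, -4.05983698e+01, -2.92625266e+01, -1.42186695e-04,
        5.82353459e-03, -1.42884147e-06]), 'tool_pos': array([0.26431516, 0.62055292, 0.30252837]), 'eef_rot': array([-0.6283648 , -3.07726332,  0.00352144]), 'contact_force': array([-0.28067603, -0.34472255, -0.47963712]), 'moment': array([ 0.01918486, -0.04847759,  0.0211566 ]), 'gripper_width': 0.9978292650284405} 0.0726
{'camera_matrix': array([[390.75358203,   0.        , 253.0419008 ],
       [  0.        , 390.75358203, 193.44572001],
       [  0.        ,   0.        ,   1.        ]]), 'camera_from_world': array([[ 0.93723629, -0.34847172,  0.01247354, -0.54612122],
       [-0.25328
[... 651 characters left out ...]

       [  0.        ,   0.        ,   1.        ]]), 'camera_from_world': array([[-0.011614  , -0.99992128, -0.00474958,  0.07400045],
       [-0.98858045,  0.01219572, -0.15019974,  0.62239367],
       [ 0.15024584,  0.00295092, -0.98864426,  0.92035324],
       [ 0.        ,  0.        ,  0.        ,  1.        ]])}
top shaker [([0.565, 0.435], 0.78)]
top mat [([0.584, 0.74], 0.77)]
top reagent [([0.38, 0.64], 0.62)]
top beaker [([0.519, 0.238], 0.88)]
top pot1_mid [([0.638, 0.708], 0.56)]
top fence [([0.451, 0.43], 0.7), ([0.517, 0.232], 0.58)]
top bar_grip [([0.597, 0.456], 0.56)]
top wingnut_grip [([0.623, 0.367], 0.53)]
top start_top [([0.53, 0.784], 0.49), ([0.644, 0.519], 0.42)]
1.0
```

View pics/side0.png

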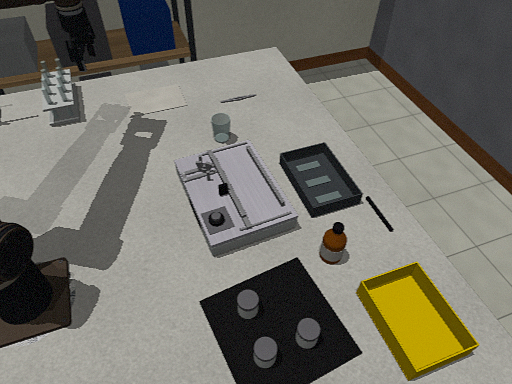

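View pics/top0.png

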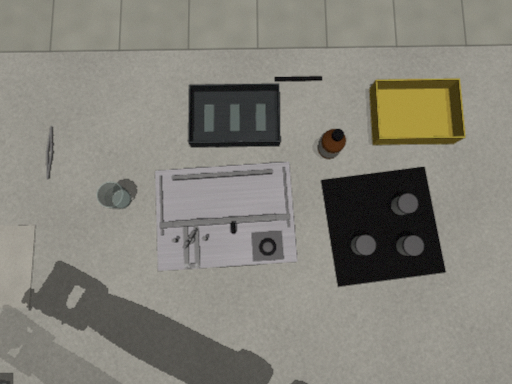

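```bash
cat > h.py <<'E'
import numpy as np, cv2
from bench import monitor, eyes, arm, finder
from scipy.optimize import least_squares
CM={n:eyes.camera_model(n) for n in("side","top")}
def proj(n,P):
    P=np.atleast_2d(P); K=CM[n]["camera_matrix"];T=CM[n]["camera_from_world"]
    c=P@T[:3,:3].T+T[:3,3]; u=c@K.T; return u[:,:2]/u[:,2:]
def ray(n,px,z):
    K=CM[n]["camera_matrix"];T=CM[n]["camera_from_world"]
    R=T[:3,:3];o=-R.T@T[:3,3];d=R.T@np.linalg.inv(K)@np.array([px[0],px[1],1.]);return o+d*(z-o[2])/d[2]
def tri(a,b):
    f=lambda P:np.r_[proj("side",P)[0]-a,proj("top",P)[0]-b]
    r=least_squares(f,[0.6,-0.1,0.05]);return r.x,np.abs(r.fun).max()
def snap(n,f=None):
    im=eyes.snapshot(n)[:,:,::-1].copy()
    if f: cv2.imwrite("pics/"+f,im)
    return im
def lm(n,t):
    return [(np.array([d["centre"][1]*512,d["centre"][0]*384]),d["confidence"]) for d in finder.landmark_of(n,t)]
E
python3 - <<'E'
from h import *
for n in("side","top"):
    for t in ["pot1_mid","pot2_mid","pot3_mid","pot4_mid"]:
        print(n,t,[(p.round(1),round(c,2)) for p,c in lm(n,t)])
        print('  ',[(np.array(d["extent"])*[512,384,512,384],round(d["confidence"],2)) for d in finder.recognise(n,t)])
im=cv2.imread("pics/top0.png"); cv2.imwrite("pics/t_sh.png",cv2.resize(im[150:280,145:305],None,fx=5,fy=4.5,interpolation=cv2.INTER_CUBIC)[:600])
im=cv2.imread("pics/side0.png"); cv2.imwrite("pics/s_sh.png",cv2.resize(im[135:255,165:305],None,fx=5,fy=5,interpolation=cv2.INTER_CUBIC))
E
```

```text
side pot1_mid [(array([247.7, 300. ]), 0.97)]
   [(array([240.1792, 288.9984,  24.5248,  31.296 ]), 0.69)]
side pot2_mid []
   [(array([214.9888, 114.7008,  14.08  ,  25.1136]), 0.63)]
side pot3_mid [(array([306.6, 331.4]), 0.63), (array([215.1, 218.4]), 0.54)]
   [(array([295.68  , 317.9904,  26.0096,  30.2976]), 0.6)]
side pot4_mid [(array([267. , 351.3]), 0.63)]
   [(array([251.392 , 338.1888,  26.3168,  32.9856]), 0.63), (array([316.7232, 223.9872,  34.4064,  39.5904]), 0.57)]
top pot1_mid [(array([362.7, 245.2]), 0.56)]
   [(array([352.512 , 235.5072,  23.7056,  18.0864]), 0.57), (array([182.784 , 230.2848,  12.6976,  16.704 ]), 0.45)]
top pot2_mid []
   [(array([157.4912, 213.0816, 135.1168,  56.7168]), 0.51)]
top pot3_mid [(array([403.8, 203.3]), 0.79), (array([121.7, 200.1]), 0.21)]
   [(array([388.608 , 192.    ,  28.6208,  26.112 ]), 0.95), (array([156.416 , 161.8176, 140.3904, 108.7872]), 0.17)]
top pot4_mid [(array([409.6, 243.7]), 0.59), (array([121.8, 200.7]), 0.51)]
   [(array([396.1856, 237.696 ,  29.7984,  19.0848]), 0.76)]
```

View pics/t_sh.png

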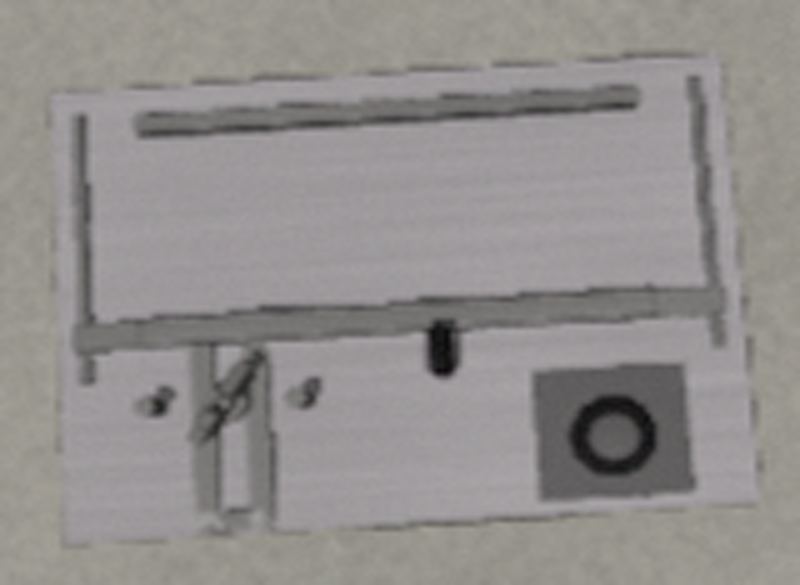

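View pics/s_sh.png

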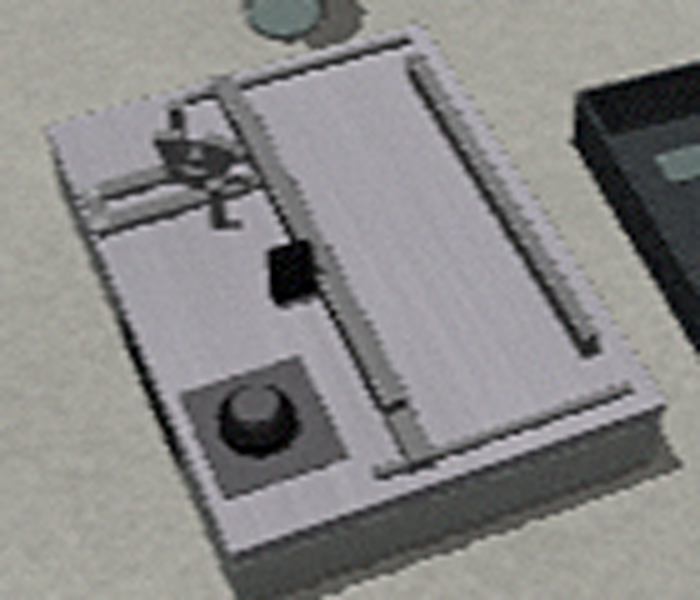

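```bash
cat >> h.py <<'E'
def sh2w(P,p):
    P=np.atleast_2d(P); c,s=np.cos(p[2]),np.sin(p[2]); return np.c_[p[0]+c*P[:,0]-s*P[:,1],p[1]+s*P[:,0]+c*P[:,1],P[:,2]]
E
python3 - <<'E'
from h import *
T=lambda u,v:[145+u/5,150+v/4.5]
S=lambda u,v:[165+u/5,135+v/5]
M=[(.125,.17,.06),(.125,-.17,.06),(-.125,-.17,.06),(-.125,.17,.06),(-.085,-.1,.082)]
t=np.array([T(52,97),T(718,60),T(758,500),T(65,545),T(613,435)])-.5
s=np.array([S(415,22),S(665,408),S(232,555),S(48,128),S(262,405)])-.5
for sel in("st","s","t"):
    def f(p):
        W=sh2w(M,p);r=[]
        if 's' in sel:r.append(proj("side",W)-s)
        if 't' in sel:r.append(proj("top",W)-t)
        return np.concatenate(r).ravel()
    r=least_squares(f,[.6,0,0]);print(sel,r.x.round(4));print(r.fun.reshape(-1,2).round(1).tolist())
    if sel=="st":p=r.x
print("tri start",tri(s[4],t[4]))
bs=np.array([.434*512,.488*384]);bt=np.array([.456*512,.597*384])
print("bar_grip",tri(bs,bt), "fence",tri(np.array([.514*512,.452*384]),np.array([.43*512,.451*384])))
print(sh2w([[.095,0,.078],[-.055,.085,.09],[-.085,-.1,.082]],p))
c,s_=np.cos(p[2]),np.sin(p[2])
for n,px in(("side",bs),("top",bt)):
    w=ray(n,px,.087);d=w[:2]-p[:2];print(n,"bargrip sh",c*d[0]+s_*d[1],-s_*d[0]+c*d[1])
print("pots")
for a,b in(((247.7,300),(362.7,245.2)),((306.6,331.4),(403.8,203.3)),((267,351.3),(409.6,243.7))):
    print(tri(np.array(a),np.array(b)),ray("side",a,.031)[:2],ray("top",b,.031)[:2])
print("beaker",ray("side",(.441*512,.36*384),0),ray("top",(.238*512,.519*384),0))
print("reagent",ray("side",(.645*512,.669*384),0),ray("top",(.64*512,.38*384),0))
print("mat",ray("side",(.539*512,.847*384),0),ray("top",(.74*512,.584*384),0))
E
```

```text
st [0.5704 0.1433 0.057 ]
[[1.0, 0.4], [0.7, -0.6], [-0.2, 0.5], [-0.8, 0.0], [-1.3, 0.2], [-1.0, -0.9], [0.4, -1.8], [0.8, 0.7], [-0.6, 0.5], [0.1, 0.4]]
s [0.5709 0.1437 0.0588]
[[1.1, 0.2], [0.8, -0.9], [0.1, 0.4], [-0.8, 0.0], [-1.1, 0.0]]
t [0.57   0.1432 0.0557]
[[-0.9, -0.8], [0.5, -1.6], [0.8, 1.0], [-0.6, 0.5], [0.1, 0.6]]
tri start (array([0.49331426, 0.03862196, 0.08152544]), np.float64(0.5395079317451064))
bar_grip (array([0.53354268, 0.11801483, 0.09410466]), np.float64(0.4567266739171316)) fence (array([0.6725065 , 0.15279601, 0.0679613 ]), np.float64(0.685682353038942))
[[0.66520299 0.14875897 0.078     ]
 [0.5106049  0.22507693 0.09      ]
 [0.49119126 0.03866847 0.082     ]]
side bargrip sh -0.034972063463958265 -0.017257915772056185
top bargrip sh -0.038654503138945286 -0.022563850128049897
pots
(array([ 0.49375491, -0.19824575,  0.04897385]), np.float64(0.6038021350860276)) [ 0.49811668 -0.19017189] [ 0.49255321 -0.20280311]
(array([ 0.59481882, -0.30946825,  0.03992705]), np.float64(0.5673051151513278)) [ 0.59621364 -0.30639743] [ 0.59735704 -0.31333327]
(array([ 0.49532446, -0.31843605,  0.03717288]), np.float64(0.2109222156327064)) [ 0.49675314 -0.31656268] [ 0.4949116  -0.32073423]
beaker [0.63708758 0.41733629 0.        ] [0.62095478 0.41928962 0.        ]
reagent [ 0.75184255 -0.1350388   0.        ] [ 0.75962596 -0.13120263  0.        ]
mat [ 5.43920190e-01 -2.58283460e-01 -1.11022302e-16] [ 0.54678448 -0.25646167  0.        ]
```

```bash
cat >> h.py <<'E'
from scipy.spatial.transform import Rotation as Ro
SH=np.array([.5704,.1433,.057])
def pose():
    s=monitor.state();return s,np.array(s["tool_pos"]),Ro.from_rotvec(s["eef_rot"]).as_matrix()
def need(target=None,yaxis=None,gz=.054):
    """target: world pos of grasp point; yaxis: desired angle (mod pi) of tool y in world. print tool shifts /0.04, yaw/0.12 (after turn)"""
    s,p,R=pose()
    ang=np.arctan2(R[1,1],R[0,1]); print("t",round(s["time_s"],2),"tcp",p.round(4),"tilt",R[2].round(3),"yang",round(ang,3),"q6",round(s["joint_positions"][5],3),"w",round(s["gripper_width"]*85,1),"F",np.round(s["contact_force"],1))
    if yaxis is not None:
        for d in(yaxis-np.pi,yaxis,yaxis+np.pi,yaxis-2*np.pi): print("  toolturn for y",round(d,2),":",round(-((d-ang+np.pi)%(2*np.pi)-np.pi),3))
    if target is not None:
        d=R.T@(np.array(target)-p)-[0,0,gz]; print("  shift m",d.round(4),"units",(d/.04).round(2))
E
python3 - <<'E'
from h import *
need((.495,-.2,.1),SH[2])
im=cv2.imread("pics/top0.png"); cv2.imwrite("pics/t_p.png",cv2.resize(im[165:285,320:450],None,fx=5,fy=5,interpolation=cv2.INTER_CUBIC))
im=cv2.imread("pics/side0.png"); cv2.imwrite("pics/s_p.png",cv2.resize(im[255:384,195:365],None,fx=4.5,fy=4.5,interpolation=cv2.INTER_CUBIC))
E
```

```text
t 1.8 tcp [0.2646 0.621  0.3039] tilt [-0.  0. -1.] yang 1.168 q6 -0.15 w 85.0 F [0.6 0.7 0.1]
  toolturn for y -3.08 : -2.031
  toolturn for y 0.06 : 1.111
  toolturn for y 3.2 : -2.031
  toolturn for y -6.23 : 1.111
  shift m [-0.5338 -0.665   0.1499] units [-13.35 -16.62   3.75]
```

View pics/t_p.png

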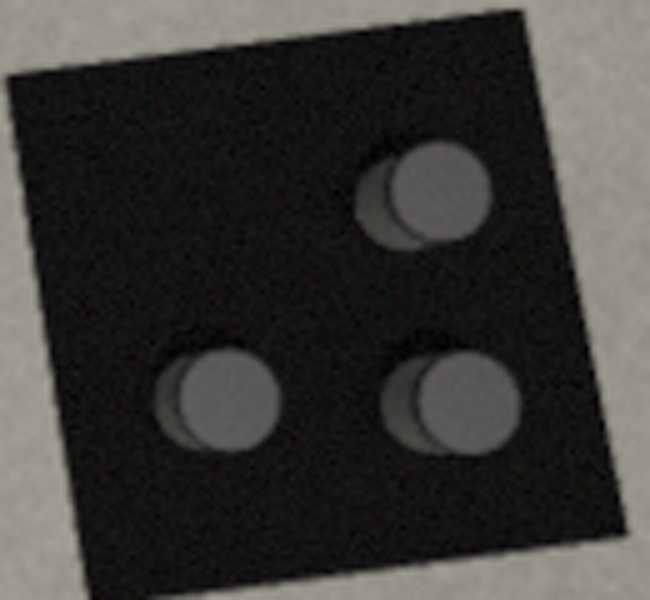

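View pics/s_p.png

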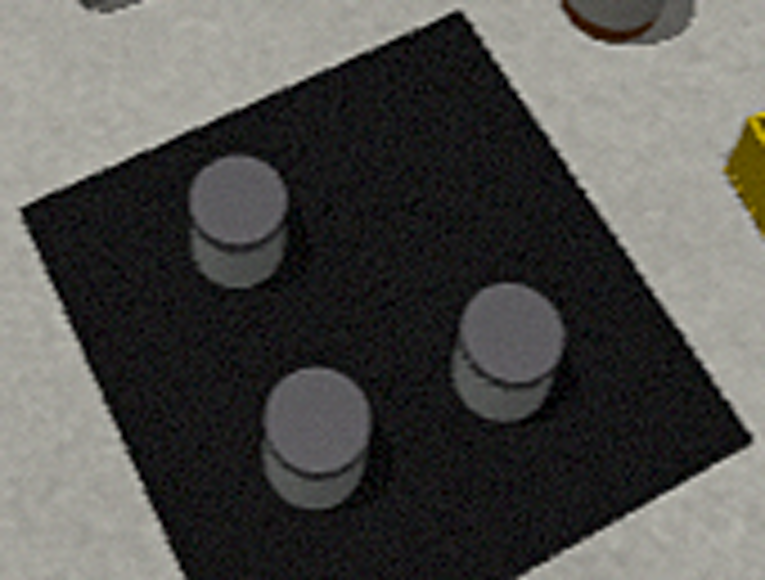

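```bash
python3 - <<'E'
from h import *
for nm,t,s in(("A",(230,400),(238,200)),("B",(440,191),(512,332)),("C",(468,402),(318,420))):
    t=np.array(t)/5+[319.6,164.6]; s=np.array(s)/4.5+[194.6,254.6]
    print(nm,ray("top",t,.059)[:2].round(4),ray("side",s,.059)[:2].round(4),tri(s,t))
# auto hough
im=cv2.imread("pics/top0.png"); g=cv2.cvtColor(im,6); g=cv2.resize(g,None,fx=4,fy=4,interpolation=cv2.INTER_CUBIC)
c=cv2.HoughCircles(cv2.GaussianBlur(g,(7,7),2),cv2.HOUGH_GRADIENT,1,60,param1=60,param2=18,minRadius=36,maxRadius=48)
for u,v,r in c[0]:
    p=[u/4-.4,v/4-.4]; w=ray("top",p,.059)
    print(p,r/4,w[:2].round(4))
E
```

```text
A [ 0.4935 -0.2023] [ 0.4937 -0.2008] (array([ 0.49341417, -0.20170105,  0.06101697]), np.float64(0.021517769181144786))
B [ 0.5951 -0.312 ] [ 0.5948 -0.3108] (array([ 0.5946031 , -0.31133404,  0.06042341]), np.float64(0.1093068014137657))
C [ 0.4912 -0.3182] [ 0.4912 -0.3177] (array([ 0.4911198 , -0.31791045,  0.05970769]), np.float64(0.01838570570214415))
[np.float32(413.725), np.float32(244.975)] 10.325 [ 0.4912 -0.3195]
[np.float32(365.475), np.float32(244.225)] 9.85 [ 0.4944 -0.202 ]
[np.float32(407.475), np.float32(202.725)] 10.0 [ 0.5952 -0.3117]
[np.float32(108.225), np.float32(194.475)] 11.575 [0.6251 0.433 ]
```

```bash
python3 -m inch '[[1,0,0,0,1],[1,0,0,0,1],[1,0,0,0,1],[1,0,0,0,1],[1,0,0,0,1],[1,0,0,0,1],[1,0,0,0,1],[1,0,0,0,1]]'; python3 -m inch '[[1,0,1,0,1],[1,0,1,0,0.26],[1,0,1,0,0],[1,0,1,0,0],[1,0,1,0,0],[1,0,0,0,0]]'; python3 -c "
from h import *
need((.4935,-.2015,.043),.057)"
```

```text
time_s: 2.47
tool_pos: [0.2646, 0.621, 0.3039]
eef_rot: [1.986, 2.434, -0.0]
contact_force: [-0.5, -0.0, 0.4]
gripper_width: 0.999
time_s: 2.97
tool_pos: [0.4708, 0.6376, 0.3018]
eef_rot: [2.163, 2.275, 0.001]
contact_force: [-1.2, -0.6, -0.8]
gripper_width: 1.003
t 2.97 tcp [0.4708 0.6376 0.3018] tilt [-0.002  0.002 -1.   ] yang 0.051 q6 0.758 w 85.2 F [-1.2 -0.6 -0.8]
  toolturn for y -3.08 : 3.135
  toolturn for y 0.06 : -0.006
  toolturn for y 3.2 : 3.135
  toolturn for y -6.23 : -0.006
  shift m [-0.8387 -0.0204  0.206 ] units [-20.97  -0.51   5.15]
```

```bash
python3 -m inch '[[1,-0.5,0,0,0],[1,-1,0,0,0],[1,-1,0,0,0],[1,-1,0,0,0],[1,-1,0,0,0],[1,-1,0,0,0],[1,-1,0,0,0],[1,-1,0,0,0]]'; python3 -m inch '[[1,-1,0,0,0],[1,-1,0,0,0],[1,-1,0,0,0],[1,-1,0,0,0],[1,-1,0,0,0],[1,-1,0,0,0],[1,-1,-0.2,0,0],[1,-1,-0.3,0,0]]';  python3 -m inch '[[1,-1,0,0,0],[1,-1,0,0.3,0],[1,-1,0,0.5,0],[1,-1,0,0.5,0],[1,0,0,0,0]]';python3 -c "
from h import *
need((.4935,-.2015,.043),.057)
snap('top','top1.png')"
```

```text
time_s: 3.63
tool_pos: [0.48, 0.3383, 0.304]
eef_rot: [2.157, 2.284, 0.001]
contact_force: [1.2, -0.3, 0.1]
gripper_width: 1.003
time_s: 4.3
tool_pos: [0.4785, 0.0176, 0.3043]
eef_rot: [2.157, 2.283, 0.001]
contact_force: [-0.1, -0.4, -0.0]
gripper_width: 0.997
time_s: 4.72
tool_pos: [0.4859, -0.1394, 0.2513]
eef_rot: [-2.162, -2.275, 0.005]
contact_force: [-0.8, 0.8, 0.1]
gripper_width: 0.999
t 4.72 tcp [ 0.4859 -0.1394  0.2513] tilt [ 0.    -0.005 -1.   ] yang 0.051 q6 -0.529 w 84.9 F [-0.8  0.8  0.1]
  toolturn for y -3.08 : 3.135
  toolturn for y 0.06 : -0.006
  toolturn for y 3.2 : 3.135
  toolturn for y -6.23 : -0.006
  shift m [-0.0625  0.0054  0.1543] units [-1.56  0.14  3.86]
```

View pics/top1.png

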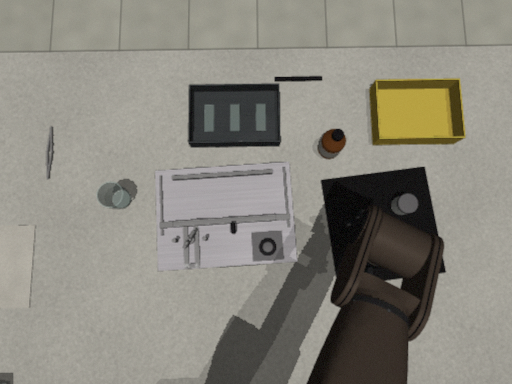

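```bash
python3 -m inch '[[1,-0.7,0.07,0.5,0],[1,-0.7,0.07,0.8,0],[1,-0.16,0,0.8,0],[1,0,0,0.5,0],[1,0,0,0,0],[1,0,0,0,0]]';python3 -c "
from h import *
need((.4935,-.2015,.043),.057)
snap('side','side1.png')"
```

```text
time_s: 5.27
tool_pos: [0.4963, -0.195, 0.1511]
eef_rot: [-2.155, -2.283, 0.0]
contact_force: [0.3, -0.2, 1.0]
gripper_width: 1.002
t 5.27 tcp [ 0.4963 -0.195   0.1511] tilt [ 0.001 -0.002 -1.   ] yang 0.058 q6 -0.623 w 85.1 F [ 0.3 -0.2  1. ]
  toolturn for y -3.08 : -3.141
  toolturn for y 0.06 : 0.001
  toolturn for y 3.2 : -3.141
  toolturn for y -6.23 : 0.001
  shift m [-0.0065 -0.003   0.0541] units [-0.16 -0.07  1.35]
```

View pics/side1.png

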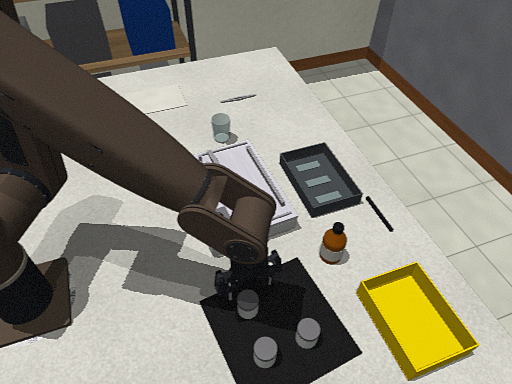

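```bash
python3 -m inch '[[1,-0.16,-0.07,0.4,0],[1,0,0,0.5,0],[1,0,0,0.45,0],[1,0,0,0,0],[-1,0,0,0,0],[-1,0,0,0,0],[-1,0,0,0,0],[-1,0,0,0,0]]';python3 -m inch '[[-1,0,0,0,0],[-1,0,0,0,0]]';python3 -c "
from h import *
need((.4935,-.2015,.043),.057)
snap('side','side2.png')"
```

```text
time_s: 5.98
tool_pos: [0.4955, -0.2034, 0.1001]
eef_rot: [2.154, 2.281, 0.001]
contact_force: [-0.2, 0.4, 7.1]
gripper_width: 0.568
time_s: 6.15
tool_pos: [0.4955, -0.2034, 0.1001]
eef_rot: [2.154, 2.281, 0.001]
contact_force: [-0.0, 1.6, 6.6]
gripper_width: 0.568
t 6.15 tcp [ 0.4955 -0.2034  0.1001] tilt [-0.003  0.004 -1.   ] yang 0.057 q6 -0.636 w 48.2 F [-0.   1.6  6.6]
  toolturn for y -3.08 : -3.142
  toolturn for y 0.06 : 0.0
  toolturn for y 3.2 : -3.142
  toolturn for y -6.23 : 0.0
  shift m [ 0.0022 -0.0021  0.0031] units [ 0.05 -0.05  0.08]
```

View pics/side2.png

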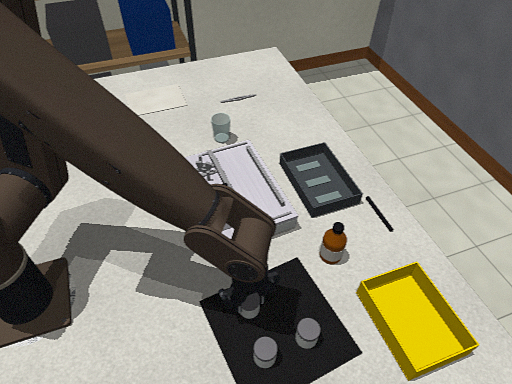

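```bash
python3 -m inch '[[-1,0,0,-0.4,0],[-1,0,0,-0.8,0],[-1,0,0,-0.8,0],[-1,0,0,-0.8,0],[-1,0,0,0,0]]';python3 -c "
from h import *
print(sh2w([[.05,.072,.1],[.05,0,.1],[.05,-.072,.1]],SH))
x=sh2w([[.05,.072,.1]],SH)[0]; need(x,.057)
snap('side','side3.png')"
```

```text
time_s: 6.62
tool_pos: [0.4972, -0.2045, 0.2177]
eef_rot: [2.147, 2.273, 0.004]
contact_force: [1.2, -0.5, -0.4]
gripper_width: 0.572
[[0.61621702 0.21803152 0.1       ]
 [0.6203188  0.14614846 0.1       ]
 [0.62442058 0.07426539 0.1       ]]
t 6.62 tcp [ 0.4972 -0.2045  0.2177] tilt [-0.009  0.012 -1.   ] yang 0.057 q6 -0.636 w 48.6 F [ 1.2 -0.5 -0.4]
  toolturn for y -3.08 : -3.142
  toolturn for y 0.06 : 0.0
  toolturn for y 3.2 : -3.142
  toolturn for y -6.23 : 0.0
  shift m [0.416  0.1415 0.0618] units [10.4   3.54  1.54]
```

View pics/side3.png

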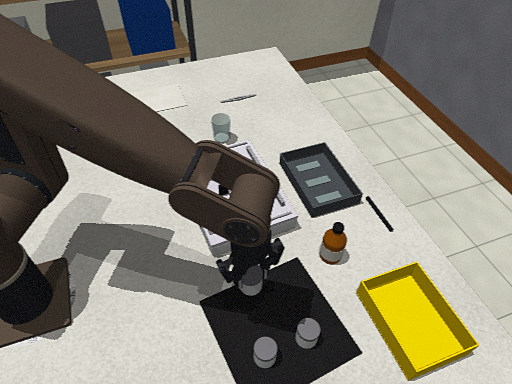

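```bash
python3 -m inch '[[-1,0.4,0.6,0,0],[-1,0.8,0.6,0,0],[-1,0.8,0.6,0,0],[-1,0.8,0.6,0,0],[-1,0.8,0.6,0,0],[-1,0.8,0.5,0,0],[-1,0.8,0,0,0],[-1,0.8,0,0,0]]';python3 -m inch '[[-1,0.8,0,0,0],[-1,0.8,0,0,0],[-1,0.8,0,0,0],[-1,0.8,0,0,0],[-1,0.8,0,0,0],[-1,0.4,0,0,0],[-1,0,0,0,0],[-1,0,0,0,0]]';python3 -c "
from h import *
x=sh2w([[.05,.072,.104]],SH)[0]; need(x,.057)
snap('side','side4.png');snap('top','top4.png')"
```

```text
time_s: 7.33
tool_pos: [0.6199, 0.0468, 0.2074]
eef_rot: [-2.156, -2.282, 0.003]
contact_force: [-0.5, -0.3, -2.3]
gripper_width: 0.569
time_s: 8.0
tool_pos: [0.6093, 0.2211, 0.2079]
eef_rot: [-2.155, -2.285, 0.004]
contact_force: [-0.3, -0.3, -1.8]
gripper_width: 0.569
t 8.0 tcp [0.6093 0.2211 0.2079] tilt [-0.001 -0.002 -1.   ] yang 0.059 q6 0.134 w 48.3 F [-0.3 -0.3 -1.8]
  toolturn for y -3.08 : -3.14
  toolturn for y 0.06 : 0.002
  toolturn for y 3.2 : -3.14
  toolturn for y -6.23 : 0.002
  shift m [-0.0033  0.0069  0.0499] units [-0.08  0.17  1.25]
```

View pics/side4.png

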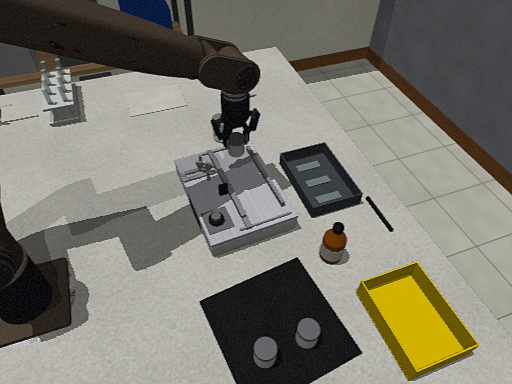

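View pics/top4.png

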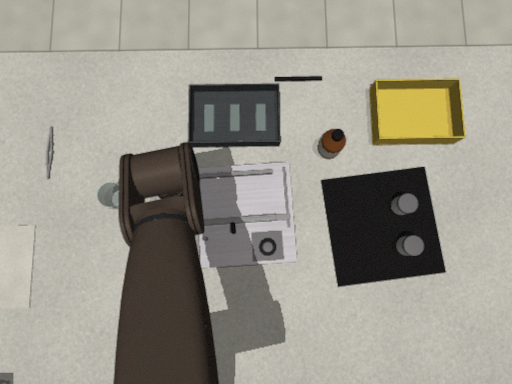

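```bash
python3 -m inch '[[-1,-0.08,0.17,0.4,0],[-1,0,0,0.4,0],[-1,0,0,0.3,0],[-1,0,0,0.1,0],[-1,0,0,0,0],[-1,0,0,0,0]]';python3 -c "
from h import *
x=sh2w([[.05,.072,.104]],SH)[0]; need(x,.057)
snap('side','side5.png')
cv2.imwrite('pics/side5z.png',cv2.resize(cv2.imread('pics/side5.png')[95:235,165:325],None,fx=4,fy=4,interpolation=cv2.INTER_CUBIC))"
```

```text
time_s: 8.6
tool_pos: [0.6172, 0.2173, 0.1614]
eef_rot: [-2.158, -2.283, 0.0]
contact_force: [0.5, 0.4, -1.9]
gripper_width: 0.568
t 8.6 tcp [0.6172 0.2173 0.1614] tilt [-0. -0. -1.] yang 0.056 q6 0.128 w 48.3 F [ 0.5  0.4 -1.9]
  toolturn for y -3.08 : 3.141
  toolturn for y 0.06 : -0.001
  toolturn for y 3.2 : 3.141
  toolturn for y -6.23 : -0.001
  shift m [ 0.0008 -0.0009  0.0034] units [ 0.02 -0.02  0.09]
```

View pics/side5z.png

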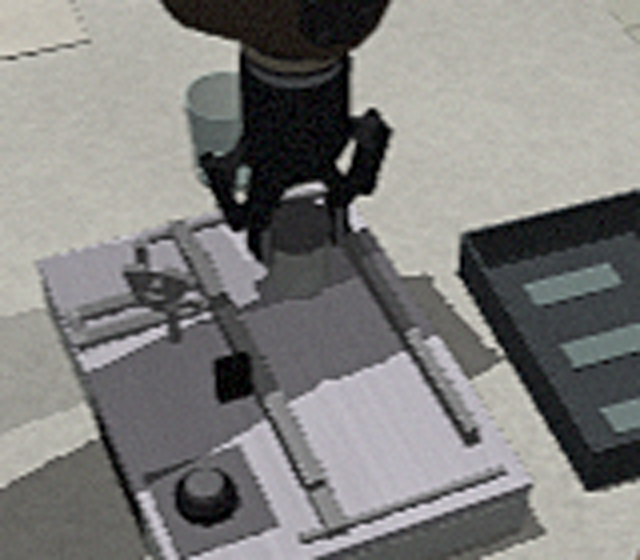

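Well placed, about 3–4 mm above the deck. I'll lower gently to contact and release.

```bash
python3 -m inch '[[-1,0,0,0.04,0],[-1,0,0,0.03,0],[-1,0,0,0,0],[-1,0,0,0,0]]'; python3 -c "
from h import *
need()"
```

```text
time_s: 8.98
tool_pos: [0.6171, 0.218, 0.1589]
eef_rot: [2.157, 2.284, 0.0]
contact_force: [-0.5, 0.6, -0.4]
gripper_width: 0.573
t 8.98 tcp [0.6171 0.218  0.1589] tilt [ 0.  0. -1.] yang 0.057 q6 0.128 w 48.7 F [-0.5  0.6 -0.4]
```

```bash
python3 -m inch '[[-1,0,0,0.02,0],[-1,0,0,0.02,0],[-1,0,0,0,0],[-1,0,0,0,0]]'; python3 -m inch '[[0.45,0,0,0,0],[0.45,0,0,0,0],[0.45,0,0,0,0],[0.45,0,0,0,0],[0.45,0,0,-0.4,0],[0.45,0,0,-0.8,0],[1,0,0,-0.8,0],[1,0,0,-0.8,0]]'; python3 -c "
from h import *
need((.4912,-.3182,.043))
snap('side','side6.png')
cv2.imwrite('pics/side6z.png',cv2.resize(cv2.imread('pics/side6.png')[95:235,165:325],None,fx=4,fy=4,interpolation=cv2.INTER_CUBIC))"
```

```text
time_s: 9.32
tool_pos: [0.6172, 0.218, 0.1572]
eef_rot: [2.157, 2.284, 0.0]
contact_force: [-0.8, -0.1, -0.6]
gripper_width: 0.565
time_s: 9.98
tool_pos: [0.6168, 0.2178, 0.2698]
eef_rot: [-2.157, -2.283, 0.001]
contact_force: [1.5, -0.3, -0.1]
gripper_width: 0.969
t 9.98 tcp [0.6168 0.2178 0.2698] tilt [-0.    -0.001 -1.   ] yang 0.057 q6 0.128 w 82.4 F [ 1.5 -0.3 -0.1]
  shift m [-0.528  -0.1556  0.1731] units [-13.2   -3.89   4.33]
```

View pics/side6z.png

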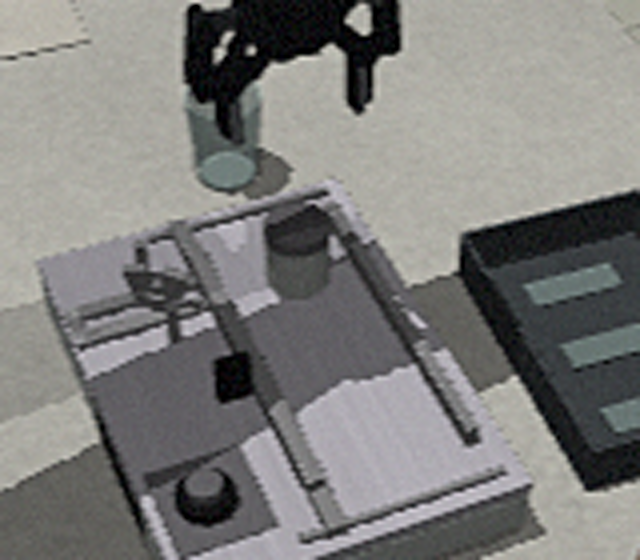

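View pics/side6.png

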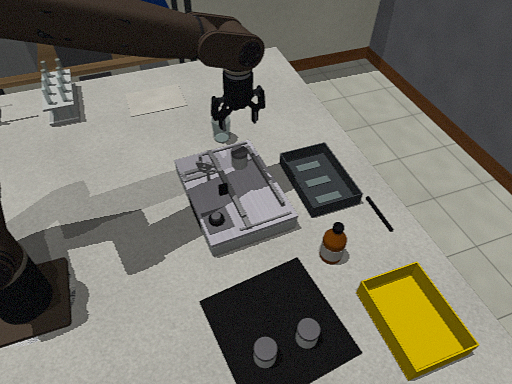

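```bash
python3 -m inch '[[1,-0.5,-0.2,0,0],[1,-1,-0.5,0,0],[1,-1,-0.5,0,0],[1,-1,-0.5,0,0],[1,-1,-0.5,0,0],[1,-1,-0.5,0,0],[1,-1,-0.5,0,0],[1,-1,-0.5,0,0]]'; python3 -m inch '[[1,-1,-0.2,0,0],[1,-1,0,0.3,0],[1,-1,0,0.5,0],[1,-1,0,0.5,0],[1,-1,0,0.5,0],[1,-0.7,0,0.3,0],[1,0,0,0,0],[1,0,0,0,0]]'; python3 -c "
from h import *
need((.4912,-.3182,.043),.057)
snap('side','side7.png')"
```

```text
time_s: 10.7
tool_pos: [0.4937, -0.0719, 0.2692]
eef_rot: [2.156, 2.283, 0.001]
contact_force: [-0.0, 0.4, 0.1]
gripper_width: 1.001
time_s: 11.37
tool_pos: [0.4987, -0.2913, 0.188]
eef_rot: [-2.159, -2.279, -0.0]
contact_force: [-0.4, 0.3, -0.8]
gripper_width: 1.004
t 11.37 tcp [ 0.4987 -0.2913  0.188 ] tilt [ 0.002 -0.001 -1.   ] yang 0.054 q6 -0.758 w 85.3 F [-0.4  0.3 -0.8]
  toolturn for y -3.08 : 3.139
  toolturn for y 0.06 : -0.003
  toolturn for y 3.2 : 3.139
  toolturn for y -6.23 : -0.003
  shift m [-0.0267 -0.0087  0.0909] units [-0.67 -0.22  2.27]
```

View pics/side7.png

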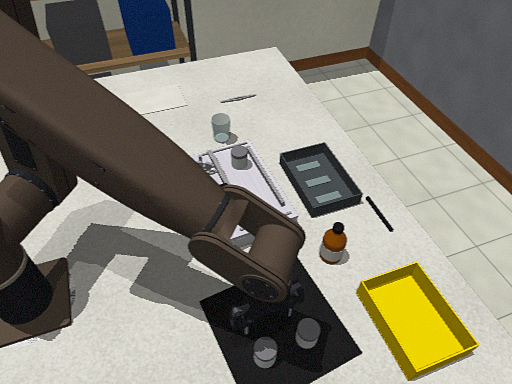

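```bash
python3 -m inch '[[1,-0.67,-0.22,0.3,0],[1,0,0,0.2,0],[1,0,0,0,0],[1,0,0,0,0]]'; python3 -c "
from h import *
need((.4912,-.3182,.043),.057)"
```

```text
time_s: 11.75
tool_pos: [0.4922, -0.316, 0.1693]
eef_rot: [-2.156, -2.284, -0.001]
contact_force: [-0.1, -0.0, 0.6]
gripper_width: 1.002
t 11.75 tcp [ 0.4922 -0.316   0.1693] tilt [ 0.001 -0.    -1.   ] yang 0.058 q6 -0.802 w 85.1 F [-0.1 -0.   0.6]
  toolturn for y -3.08 : -3.141
  toolturn for y 0.06 : 0.001
  toolturn for y 3.2 : -3.141
  toolturn for y -6.23 : 0.001
  shift m [-0.0022 -0.0011  0.0723] units [-0.06 -0.03  1.81]
```

```bash
python3 -m inch '[[1,-0.04,-0.03,0.5,0],[1,0,0,0.6,0],[1,0,0,0.5,0],[1,0,0,0.15,0],[-1,0,0,0,0],[-1,0,0,0,0],[-1,0,0,0,0],[-1,0,0,0,0]]';python3 -m inch '[[-1,0,0,0,0],[-1,0,0,0,0],[-1,0,0,-0.2,0],[-1,0,0,-0.6,0],[-1,0,0,-0.8,0],[-1,0,0,-0.8,0],[-1,0,0,-0.5,0],[-1,0,0,0,0]]';python3 -c "
from h import *
x=sh2w([[.05,0,.104]],SH)[0]; need(x,.057)
snap('side','side8.png')"
```

```text
time_s: 12.42
tool_pos: [0.4923, -0.32, 0.1017]
eef_rot: [2.154, 2.281, 0.0]
contact_force: [0.3, 0.1, -1.5]
gripper_width: 0.567
time_s: 13.08
tool_pos: [0.4927, -0.3208, 0.2213]
eef_rot: [2.15, 2.276, 0.0]
contact_force: [0.7, -0.3, 0.8]
gripper_width: 0.567
t 13.08 tcp [ 0.4927 -0.3208  0.2213] tilt [-0.008  0.007 -1.   ] yang 0.057 q6 -0.806 w 48.2 F [ 0.7 -0.3  0.8]
  toolturn for y -3.08 : 3.141
  toolturn for y 0.06 : -0.0
  toolturn for y 3.2 : 3.141
  toolturn for y -6.23 : -0.0
  shift m [0.4598 0.1531 0.061 ] units [11.5   3.83  1.52]
```

View pics/side8.png

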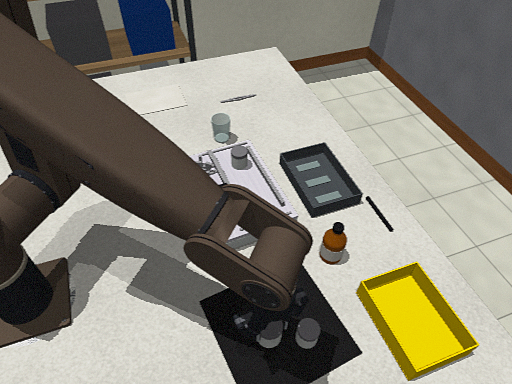

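```bash
python3 -m inch '[[-1,0.4,0.5,0,0],[-1,0.9,0.5,0,0],[-1,0.9,0.5,0,0],[-1,0.9,0.5,0,0],[-1,0.9,0.5,0,0],[-1,0.9,0.5,0,0],[-1,0.9,0.5,0,0],[-1,0.9,0.3,0,0]]';python3 -m inch '[[-1,0.9,0,0,0],[-1,0.9,0,0,0],[-1,0.9,0,0,0],[-1,0.9,0,0,0],[-1,0.8,0,0,0],[-1,0.4,0,0,0],[-1,0,0,0,0],[-1,0,0,0,0]]';python3 -c "
from h import *
x=sh2w([[.05,0,.104]],SH)[0]; need(x,.057)
snap('side','side9.png');snap('top','top9.png')"
```

```text
time_s: 13.8
tool_pos: [0.6274, -0.0407, 0.2123]
eef_rot: [-2.155, -2.281, 0.003]
contact_force: [1.0, -0.6, -1.2]
gripper_width: 0.571
time_s: 14.47
tool_pos: [0.6152, 0.1494, 0.2125]
eef_rot: [-2.153, -2.284, 0.006]
contact_force: [-0.6, -0.3, -1.0]
gripper_width: 0.564
t 14.47 tcp [0.6152 0.1494 0.2125] tilt [-0.001 -0.004 -1.   ] yang 0.059 q6 0.02 w 47.9 F [-0.6 -0.3 -1. ]
  toolturn for y -3.08 : -3.14
  toolturn for y 0.06 : 0.002
  toolturn for y 3.2 : -3.14
  toolturn for y -6.23 : 0.002
  shift m [-0.0035  0.0054  0.0545] units [-0.09  0.13  1.36]
```

View pics/side9.png

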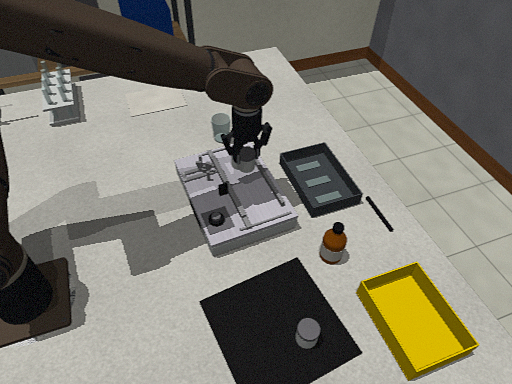

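```bash
python3 -m inch '[[-1,-0.09,0.13,0.4,0],[-1,0,0,0.4,0],[-1,0,0,0.35,0],[-1,0,0,0.1,0],[-1,0,0,0,0],[-1,0,0,0,0],[-1,0,0,0,0]]';python3 -c "
from h import *
x=sh2w([[.05,0,.104]],SH)[0]; need(x,.057)
snap('side','side10.png')
cv2.imwrite('pics/side10z.png',cv2.resize(cv2.imread('pics/side10.png')[95:235,165:325],None,fx=4,fy=4,interpolation=cv2.INTER_CUBIC))"
```

```text
time_s: 15.15
tool_pos: [0.6226, 0.1452, 0.1661]
eef_rot: [2.157, 2.282, 0.002]
contact_force: [0.2, 0.3, -0.7]
gripper_width: 0.564
t 15.15 tcp [0.6226 0.1452 0.1661] tilt [-0.     0.002 -1.   ] yang 0.056 q6 0.014 w 48.0 F [ 0.2  0.3 -0.7]
  toolturn for y -3.08 : 3.141
  toolturn for y 0.06 : -0.001
  toolturn for y 3.2 : 3.141
  toolturn for y -6.23 : -0.001
  shift m [ 0.0011 -0.0023  0.0081] units [ 0.03 -0.06  0.2 ]
```

View pics/side10z.png

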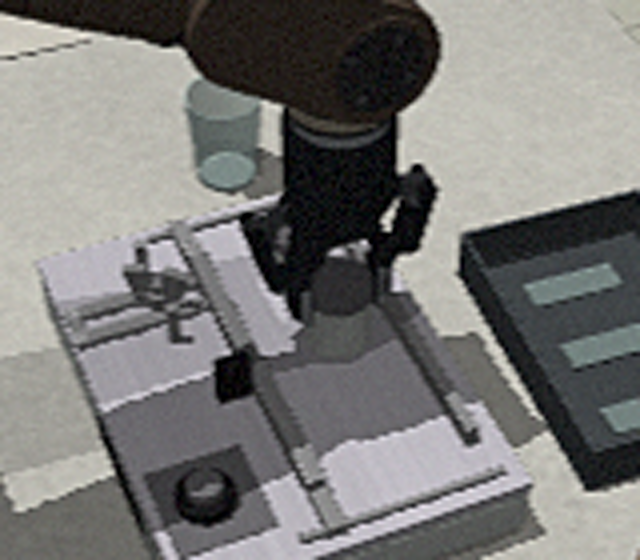

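```bash
python3 -m inch '[[-1,0,-0.05,0.1,0],[-1,0,0,0.08,0],[-1,0,0,0.0,0],[-1,0,0,0,0],[-1,0,0,0,0]]';python3 -c "
from h import *
need()"
```

```text
time_s: 15.62
tool_pos: [0.6203, 0.1456, 0.1586]
eef_rot: [2.157, 2.283, 0.002]
contact_force: [-0.1, 1.1, 1.3]
gripper_width: 0.571
t 15.62 tcp [0.6203 0.1456 0.1586] tilt [ 0.     0.001 -1.   ] yang 0.057 q6 0.014 w 48.5 F [-0.1  1.1  1.3]
```

```bash
python3 -m inch '[[-1,0,0,0.02,0],[-1,0,0,0,0],[0.45,0,0,0,0],[0.45,0,0,0,0],[0.45,0,0,0,0],[0.45,0,0,0,0],[0.45,0,0,-0.4,0],[0.45,0,0,-0.8,0]]'; python3 -m inch '[[1,0,0,-0.8,0],[1,0,0,-0.8,0],[1,0,0,0,0]]'; python3 -c "
from h import *
need((.595,-.3115,.043),.057)
snap('side','side11.png')"
```

```text
time_s: 16.28
tool_pos: [0.6171, 0.1449, 0.1998]
eef_rot: [-2.152, -2.278, 0.013]
contact_force: [0.3, -0.8, -0.4]
gripper_width: 0.726
time_s: 16.53
tool_pos: [0.6231, 0.1456, 0.2778]
eef_rot: [2.151, 2.277, 0.016]
contact_force: [0.1, 0.5, 2.1]
gripper_width: 1.001
t 16.53 tcp [0.6231 0.1456 0.2778] tilt [ 0.     0.014 -1.   ] yang 0.057 q6 0.014 w 85.1 F [0.1 0.5 2.1]
  toolturn for y -3.08 : 3.141
  toolturn for y 0.06 : -0.0
  toolturn for y 3.2 : 3.141
  toolturn for y -6.23 : -0.0
  shift m [-0.4548 -0.0573  0.18  ] units [-11.37  -1.43   4.5 ]
```

View pics/side11.png

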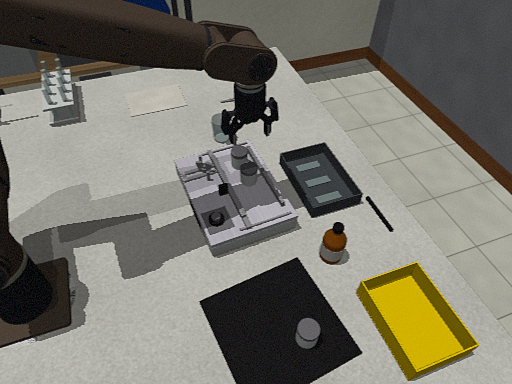

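```bash
python3 -m inch '[[1,-0.5,-0.2,0,0],[1,-1,-0.3,0,0],[1,-1,-0.3,0,0],[1,-1,-0.3,0,0],[1,-1,-0.3,0,0],[1,-1,0,0,0],[1,-1,0,0,0],[1,-1,0,0,0]]'; python3 -m inch '[[1,-1,0,0.3,0],[1,-1,0,0.5,0],[1,-1,0,0.5,0],[1,-0.8,0,0.5,0],[1,-0.4,0,0.5,0],[1,0,0,0.3,0],[1,0,0,0,0],[1,0,0,0,0]]'; python3 -c "
from h import *
need((.595,-.3115,.043),.057)
snap('side','side12.png')"
```

```text
time_s: 17.25
tool_pos: [0.5801, -0.1587, 0.2675]
eef_rot: [-2.156, -2.282, 0.001]
contact_force: [0.6, -0.3, -0.8]
gripper_width: 0.996
time_s: 17.92
tool_pos: [0.5896, -0.3178, 0.1659]
eef_rot: [-2.154, -2.281, 0.0]
contact_force: [0.4, -0.2, -1.2]
gripper_width: 1.001
t 17.92 tcp [ 0.5896 -0.3178  0.1659] tilt [ 0.003 -0.003 -1.   ] yang 0.057 q6 -0.703 w 85.1 F [ 0.4 -0.2 -1.2]
  toolturn for y -3.08 : -3.142
  toolturn for y 0.06 : 0.0
  toolturn for y 3.2 : -3.142
  toolturn for y -6.23 : 0.0
  shift m [0.0056 0.0061 0.0689] units [0.14 0.15 1.72]
```

View pics/side12.png

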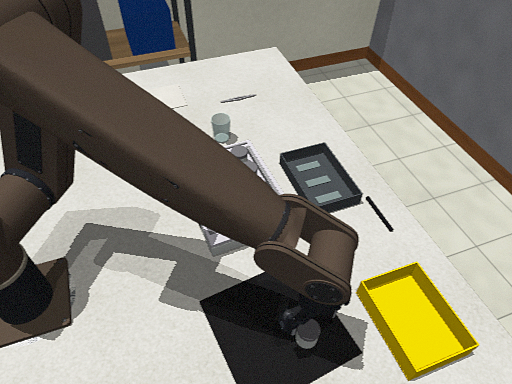

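```bash
python3 -m inch '[[1,0.14,0.15,0.5,0],[1,0,0,0.6,0],[1,0,0,0.45,0],[1,0,0,0.15,0],[1,0,0,0,0],[-1,0,0,0,0],[-1,0,0,0,0],[-1,0,0,0,0]]';python3 -m inch '[[-1,0,0,0,0],[-1,0,0,0,0],[-1,0,0,0,0]]';python3 -c "
from h import *
need((.595,-.3115,.043),.057)"; python3 -m inch '[[-1,0,0,-0.2,0],[-1,0,0,-0.6,0],[-1,0,0,-0.8,0],[-1,0,0,-0.8,0],[-1,0,0,-0.5,0],[-1,0,0,0,0]]';python3 -c "
from h import *
x=sh2w([[.05,-.072,.104]],SH)[0]; need(x,.057)
snap('side','side13.png')"
```

```text
time_s: 18.63
tool_pos: [0.5969, -0.3137, 0.1023]
eef_rot: [2.155, 2.282, -0.0]
contact_force: [-2.2, -0.4, 2.0]
gripper_width: 0.603
time_s: 18.88
tool_pos: [0.5973, -0.3141, 0.1026]
eef_rot: [2.155, 2.281, 0.001]
contact_force: [-0.7, 0.1, 6.9]
gripper_width: 0.569
t 18.88 tcp [ 0.5973 -0.3141  0.1026] tilt [-0.003  0.003 -1.   ] yang 0.057 q6 -0.691 w 48.4 F [-0.7  0.1  6.9]
  toolturn for y -3.08 : 3.141
  toolturn for y 0.06 : -0.0
  toolturn for y 3.2 : 3.141
  toolturn for y -6.23 : -0.0
  shift m [ 0.0029 -0.0023  0.0056] units [ 0.07 -0.06  0.14]
time_s: 19.38
tool_pos: [0.5981, -0.3147, 0.2227]
eef_rot: [2.15, 2.276, 0.002]
contact_force: [0.1, -0.0, -0.9]
gripper_width: 0.569
t 19.38 tcp [ 0.5981 -0.3147  0.2227] tilt [-0.007  0.008 -1.   ] yang 0.057 q6 -0.691 w 48.3 F [ 0.1 -0.  -0.9]
  toolturn for y -3.08 : 3.141
  toolturn for y 0.06 : -0.0
  toolturn for y 3.2 : 3.141
  toolturn for y -6.23 : -0.0
  shift m [0.3876 0.0474 0.0624] units [9.69 1.18 1.56]
```

View pics/side13.png

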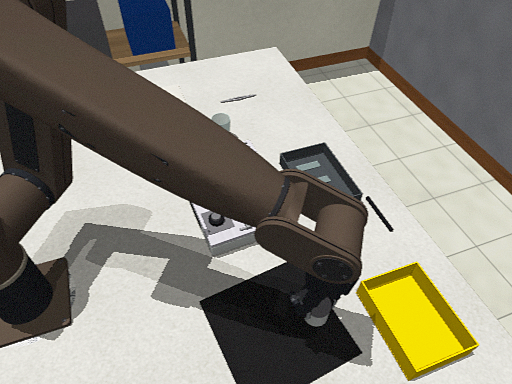

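```bash
python3 -m inch '[[-1,0.4,0.2,0,0],[-1,0.9,0.3,0,0],[-1,0.9,0.3,0,0],[-1,0.9,0.3,0,0],[-1,0.9,0.08,0,0],[-1,0.9,0,0,0],[-1,0.9,0,0,0],[-1,0.9,0,0,0]]';python3 -m inch '[[-1,0.9,0,0,0],[-1,0.9,0,0,0],[-1,0.7,0,0,0],[-1,0.4,0,0,0],[-1,0,0,0,0],[-1,0,0,0,0]]';python3 -c "
from h import *
x=sh2w([[.05,-.072,.106]],SH)[0]; need(x,.057)
snap('side','side14.png');snap('top','top14.png')"
```

```text
time_s: 20.1
tool_pos: [0.6262, -0.041, 0.2124]
eef_rot: [-2.154, -2.28, 0.004]
contact_force: [0.9, -0.2, -1.9]
gripper_width: 0.572
time_s: 20.6
tool_pos: [0.62, 0.0737, 0.2131]
eef_rot: [-2.153, -2.284, 0.005]
contact_force: [-0.9, 0.3, -1.2]
gripper_width: 0.565
t 20.6 tcp [0.62   0.0737 0.2131] tilt [ 0.    -0.005 -1.   ] yang 0.059 q6 -0.103 w 48.0 F [-0.9  0.3 -1.2]
  toolturn for y -3.08 : -3.14
  toolturn for y 0.06 : 0.002
  toolturn for y 3.2 : -3.14
  toolturn for y -6.23 : 0.002
  shift m [0.0003 0.0049 0.0531] units [0.01 0.12 1.33]
```

View pics/side14.png

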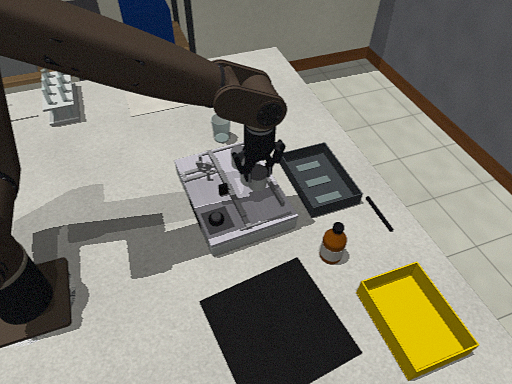

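```bash
python3 -m inch '[[-1,0,0.1,0.4,0],[-1,0,0,0.4,0],[-1,0,0,0.35,0],[-1,0,0,0.15,0],[-1,0,0,0,0],[-1,0,0,0,0],[-1,0,0,0,0]]';python3 -c "
from h import *
x=sh2w([[.05,-.072,.106]],SH)[0]; need(x,.057)
snap('side','side15.png')
cv2.imwrite('pics/side15z.png',cv2.resize(cv2.imread('pics/side15.png')[95:235,165:325],None,fx=4,fy=4,interpolation=cv2.INTER_CUBIC))"
```

```text
time_s: 21.28
tool_pos: [0.626, 0.0727, 0.1648]
eef_rot: [2.157, 2.282, 0.002]
contact_force: [-0.1, -0.0, -2.1]
gripper_width: 0.567
t 21.28 tcp [0.626  0.0727 0.1648] tilt [-0.     0.002 -1.   ] yang 0.056 q6 -0.102 w 48.2 F [-0.1 -0.  -2.1]
  toolturn for y -3.08 : 3.141
  toolturn for y 0.06 : -0.001
  toolturn for y 3.2 : 3.141
  toolturn for y -6.23 : -0.001
  shift m [ 0.0017 -0.0016  0.0048] units [ 0.04 -0.04  0.12]
```

View pics/side15z.png

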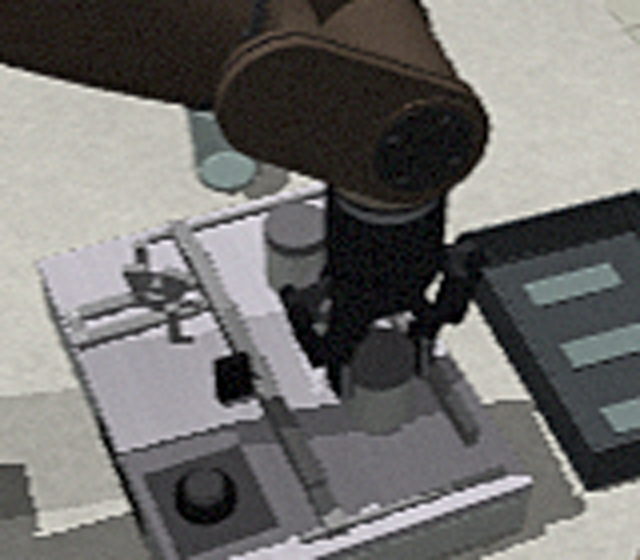

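```bash
python3 -m inch '[[-1,0,-0.03,0.07,0],[-1,0,0,0.05,0],[-1,0,0,0.0,0],[-1,0,0,0,0],[-1,0,0,0,0]]';python3 -m inch '[[-1,0,0,0.01,0],[-1,0,0,0,0]]'; python3 -c "
from h import *
need()"
```

```text
time_s: 21.75
tool_pos: [0.6245, 0.0731, 0.1596]
eef_rot: [2.157, 2.283, 0.001]
contact_force: [0.6, 0.2, 0.8]
gripper_width: 0.567
time_s: 21.92
tool_pos: [0.6246, 0.0731, 0.1596]
eef_rot: [2.157, 2.283, 0.001]
contact_force: [-0.5, 1.9, 3.7]
gripper_width: 0.57
t 21.92 tcp [0.6246 0.0731 0.1596] tilt [ 0.     0.001 -1.   ] yang 0.057 q6 -0.102 w 48.4 F [-0.5  1.9  3.7]
```

```bash
python3 -m inch '[[0.45,0,0,0,0],[0.45,0,0,0,0],[0.45,0,0,0,0],[0.45,0,0,0,0],[0.45,0,0,-0.4,0],[0.45,0,0,-0.8,0],[0,0,0,-0.8,0],[0,0,0,-0.8,0]]'; python3 -m inch '[[-0.3,-1,-0.5,-0.3,-1],[-0.3,-1,-0.5,-0.3,-1],[-0.3,-1,-0.5,0,-1],[-0.3,-1,-0.5,0,0],[-0.3,0,0,0,0]]'; python3 -c "
from h import *
need(); snap('top','top16.png')
im=snap('side','side16.png'); cv2.imwrite('pics/side16z.png',cv2.resize(im[95:235,165:325],None,fx=4,fy=4,interpolation=cv2.INTER_CUBIC))
im=cv2.imread('pics/top16.png');cv2.imwrite('pics/top16z.png',cv2.resize(im[150:280,145:305],None,fx=5,fy=4.5,interpolation=cv2.INTER_CUBIC))"
```

```text
time_s: 22.58
tool_pos: [0.6238, 0.0729, 0.2711]
eef_rot: [-2.157, -2.283, 0.002]
contact_force: [0.8, -0.7, 0.5]
gripper_width: 0.5
time_s: 23.0
tool_pos: [0.5876, -0.0889, 0.2926]
eef_rot: [1.73, 2.619, -0.004]
contact_force: [0.7, -0.3, 0.4]
gripper_width: 0.351
t 23.0 tcp [ 0.5876 -0.0889  0.2926] tilt [-0.004 -0.001 -1.   ] yang 0.403 q6 -0.722 w 29.9 F [ 0.7 -0.3  0.4]
```

View pics/side16z.png

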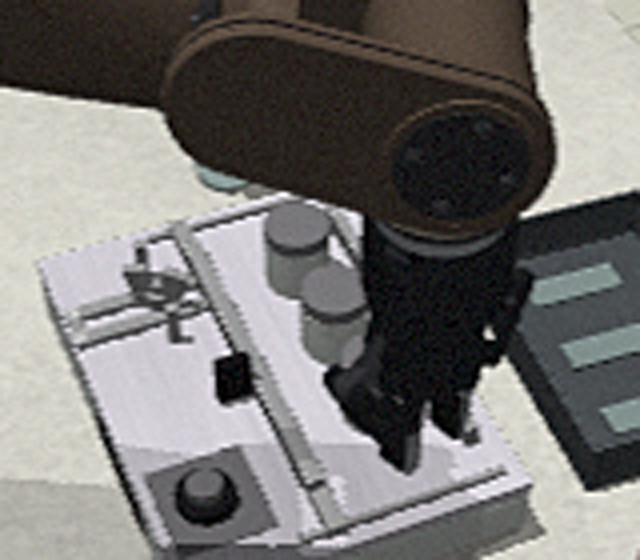

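View pics/top16z.png

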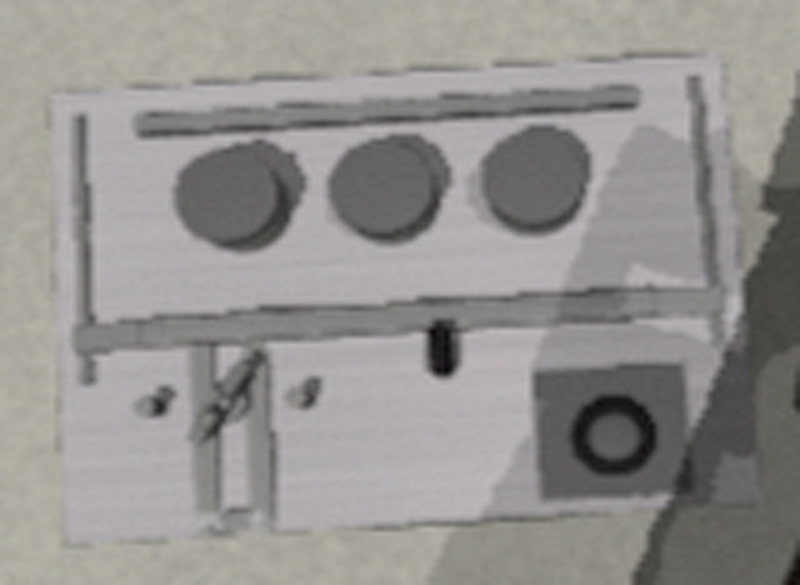

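```bash
cat >> h.py <<'E'
def w2sh(w,p=SH):
    d=np.asarray(w)[:2]-p[:2];c,s=np.cos(p[2]),np.sin(p[2]);return np.array([c*d[0]+s*d[1],-s*d[0]+c*d[1]])
E
python3 - <<'E'
from h import *
T=lambda u,v:[145+u/5-.4,150+v/4.5-.4]
S=lambda u,v:[165+u/5-.4,135+v/5-.4]
print("fin top far/near",w2sh(ray("top",T(442,322),.1)),w2sh(ray("top",T(444,370),.1)),w2sh(ray("top",T(443,378),.08)))
# side silhouette extremes of fin prism predicted for candidates
def fin(x,y):
    return [(x+a,y+b,.06+c) for a in(-.013,.013) for b in(-.005,.005) for c in(.002,.04)]
for x in(-.040,-.036,-.032):
  for y in(-.024,-.02,-.016):
    W=sh2w(fin(x,y),SH); q=(proj("side",W)-[165,135]+.4)*5; t=(proj("top",W)-[145,150]+.4)*[5,4.5]
    print(x,y,"side",q.min(0).round(),q.max(0).round(),"top",t.min(0).round(),t.max(0).round())
print("bar far top edge",[w2sh(ray("top",T(u,v),.078)) for u,v in((85,325),(300,305),(560,293),(710,287))])
print("near edge",[w2sh(ray("top",T(u,v),.078)) for u,v in((85,352),(300,335),(560,320))])
print("fence face",[w2sh(ray("top",T(u,v),.078)) for u,v in((140,135),(635,107))])
for nm,u,v in(("p1",228,197),("p2",382,189),("p3",534,180)): print(nm,w2sh(ray("top",T(u,v),.116)))
for n in("side","top"):
    for t in("bar_grip","wingnut_grip","start_top"):
        for p,c in lm(n,t): print(n,t,c,w2sh(ray(n,p,{"b":.087,"w":.09,"s":.082}[t[0]])))
E
```

```text
fin top far/near [-0.0204158 -0.0232813] [-0.04553621 -0.02271426] [-0.04861359 -0.02083938]
-0.04 -0.024 side [257. 246.] [311. 318.] top [434. 334.] [462. 388.]
-0.04 -0.02 side [255. 241.] [308. 313.] top [425. 334.] [454. 388.]
-0.04 -0.016 side [252. 236.] [306. 308.] top [417. 335.] [446. 389.]
-0.036 -0.024 side [264. 244.] [318. 316.] top [433. 326.] [462. 381.]
-0.036 -0.02 side [262. 239.] [315. 311.] top [425. 327.] [454. 381.]
-0.036 -0.016 side [259. 234.] [312. 306.] top [416. 327.] [446. 382.]
-0.032 -0.024 side [271. 242.] [324. 314.] top [433. 319.] [461. 373.]
-0.032 -0.02 side [268. 237.] [322. 309.] top [424. 319.] [453. 374.]
-0.032 -0.016 side [266. 232.] [319. 304.] top [416. 320.] [445. 374.]
bar far top edge [array([-0.00824869,  0.15049286]), array([-0.00466304,  0.04608075]), array([-0.00689253, -0.08006749]), array([-0.00867724, -0.15285107])]
near edge [array([-0.02274521,  0.15095696]), array([-0.02079493,  0.04686986]), array([-0.0214156 , -0.07905984])]
fence face [array([0.09384562, 0.1201304 ]), array([ 0.09247859, -0.12400566])]
p1 [0.05026125 0.07211129]
p2 [ 0.04946743 -0.00024271]
p3 [ 0.04926567 -0.07174156]
side bar_grip 0.56 [-0.03840693 -0.01576588]
side bar_grip 0.33 [-0.0606222   0.08394923]
side wingnut_grip 0.57 [-0.05055404  0.07827339]
side wingnut_grip 0.34 [-0.04019871 -0.02976051]
side start_top 0.43 [-0.0770285  -0.10709265]
top bar_grip 0.71 [-0.02959084 -0.02097667]
top wingnut_grip 0.48 [-0.05130321  0.08789317]
top start_top 0.4 [-0.08751067 -0.10055436]
```

```bash
python3 -m inch '[[-0.3,0,0,0,-1],[-0.3,0,0,0,-1],[-0.3,0,0,0,-1],[-0.3,0,0,0,-1],[-0.3,0,0,0,-1],[-0.3,0,0,0,-1],[-0.3,0,0,0,-1],[-0.3,0,0,0,-1]]';python3 -m inch '[[-0.3,0,0,0,-1],[-0.3,0,0,0,-1],[-0.3,0,0,0,-0.2],[-0.3,0,0,0,0]]'; python3 -c "
from h import *
x=sh2w([[-.038,-.021,.0996]],SH)[0]; print(x); need(x,1.628)"
```

```text
time_s: 24.07
tool_pos: [0.5884, -0.0817, 0.292]
eef_rot: [-0.304, -3.127, -0.0]
contact_force: [0.4, 0.1, 0.5]
gripper_width: 0.351
time_s: 24.4
tool_pos: [0.5883, -0.082, 0.292]
eef_rot: [0.098, -3.14, -0.0]
contact_force: [-0.3, -0.0, 0.1]
gripper_width: 0.352
[0.53365807 0.12016928 0.0996    ]
t 24.4 tcp [ 0.5883 -0.082   0.292 ] tilt [ 0.  0. -1.] yang 1.633 q6 -1.942 w 29.9 F [-0.3 -0.   0.1]
  toolturn for y -1.51 : -3.137
  toolturn for y 1.63 : 0.005
  toolturn for y 4.77 : -3.137
  toolturn for y -4.66 : 0.005
  shift m [0.0419 0.2052 0.1384] units [1.05 5.13 3.46]
```

```bash
python3 -m inch '[[-0.3,0.3,0.6,0,0],[-0.3,0.3,0.9,0,0],[-0.3,0.3,0.9,0,0],[-0.3,0.15,0.9,0,0],[-0.3,0,0.9,0.4,0],[-0.3,0,0.6,0.6,0],[-0.3,0,0.33,0.5,0],[-0.3,0,0,0,0]]';python3 -m inch '[[-0.3,0,0,0,0],[-0.3,0,0,0,0]]'; python3 -c "
from h import *
x=sh2w([[-.038,-.021,.0996]],SH)[0]; need(x,1.628)
im=snap('side','side17.png'); cv2.imwrite('pics/side17z.png',cv2.resize(im[95:235,165:325],None,fx=4,fy=4,interpolation=cv2.INTER_CUBIC))
"
```

```text
time_s: 25.07
tool_pos: [0.5304, 0.1221, 0.2274]
eef_rot: [0.101, -3.131, -0.001]
contact_force: [-0.3, -1.1, -0.3]
gripper_width: 0.349
time_s: 25.23
tool_pos: [0.5341, 0.119, 0.2332]
eef_rot: [-0.097, 3.138, -0.001]
contact_force: [-0.0, 0.1, 0.6]
gripper_width: 0.35
t 25.23 tcp [0.5341 0.119  0.2332] tilt [-0.002 -0.    -1.   ] yang 1.633 q6 -1.598 w 29.7 F [-0.   0.1  0.6]
  toolturn for y -1.51 : -3.137
  toolturn for y 1.63 : 0.005
  toolturn for y 4.77 : -3.137
  toolturn for y -4.66 : 0.005
  shift m [0.0006 0.0013 0.0796] units [0.02 0.03 1.99]
```

View pics/side17z.png

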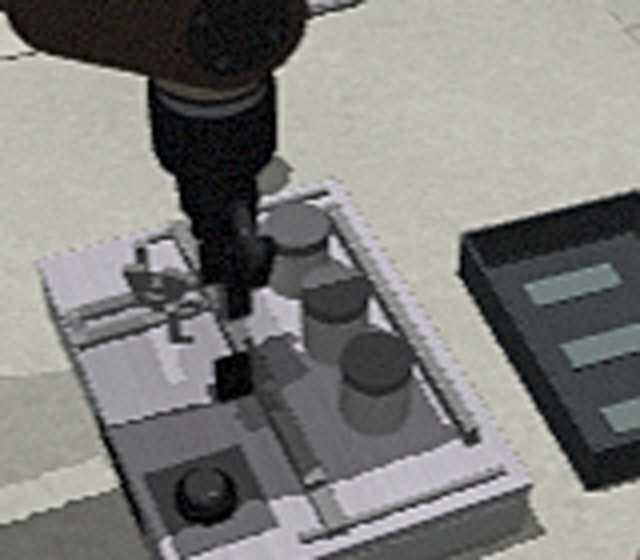

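```bash
python3 -m inch '[[-0.3,0,0.02,0.5,0],[-0.3,0,0,0.5,0],[-0.3,0,0,0,0],[-0.3,0,0,0,0]]'; python3 -c "
from h import *
x=sh2w([[-.038,-.021,.0996]],SH)[0]; need(x)
im=snap('side','side18.png'); cv2.imwrite('pics/side18z.png',cv2.resize(im[115:215,185:285],None,fx=6,fy=6,interpolation=cv2.INTER_CUBIC))
"
```

```text
time_s: 25.62
tool_pos: [0.5336, 0.1192, 0.1924]
eef_rot: [0.096, -3.14, 0.0]
contact_force: [0.8, -0.1, 0.2]
gripper_width: 0.351
t 25.62 tcp [0.5336 0.1192 0.1924] tilt [ 0.001 -0.    -1.   ] yang 1.632 q6 -1.597 w 29.9 F [ 0.8 -0.1  0.2]
  shift m [-0.0002  0.001   0.0388] units [-0.    0.02  0.97]
```

View pics/side18z.png

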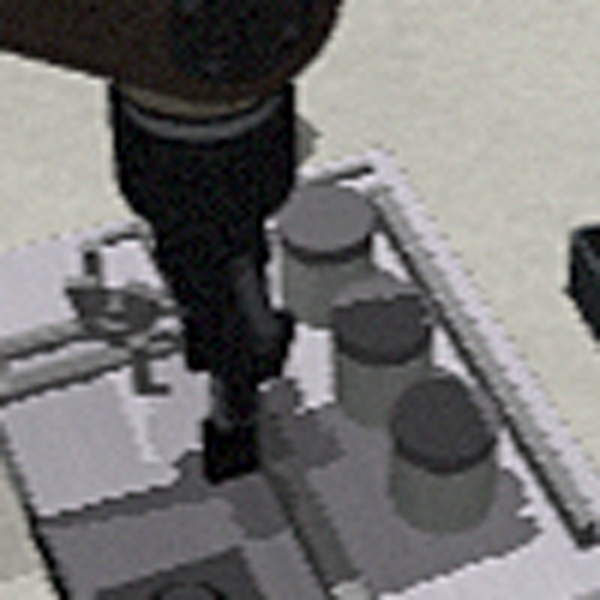

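```bash
python3 -m inch '[[-0.3,0,0.02,0.4,0],[-0.3,0,0,0.4,0],[-0.3,0,0,0.17,0],[-0.3,0,0,0,0],[-0.3,0,0,0,0]]'; python3 -c "
from h import *
x=sh2w([[-.038,-.021,.0996]],SH)[0]; need(x)"
python3 -m inch '[[-1,0,0,0,0],[-1,0,0,0,0],[-1,0,0,0,0],[-1,0,0,0,0],[-1,0,0,0,0]]'; python3 -c "
from h import *
x=sh2w([[-.038,-.021,.0996]],SH)[0]; need(x)
im=snap('side','side19.png'); cv2.imwrite('pics/side19z.png',cv2.resize(im[115:215,185:285],None,fx=6,fy=6,interpolation=cv2.INTER_CUBIC))
"
```

```text
time_s: 26.08
tool_pos: [0.534, 0.1208, 0.1543]
eef_rot: [-0.098, 3.139, 0.0]
contact_force: [-0.0, 0.5, 0.7]
gripper_width: 0.348
t 26.08 tcp [0.534  0.1208 0.1543] tilt [-0.001 -0.    -1.   ] yang 1.633 q6 -1.596 w 29.6 F [-0.   0.5  0.7]
  shift m [ 0.0004 -0.0006  0.0007] units [ 0.01 -0.01  0.02]
time_s: 26.5
tool_pos: [0.5343, 0.121, 0.155]
eef_rot: [-0.097, 3.137, 0.0]
contact_force: [-1.3, 0.6, 5.7]
gripper_width: 0.102
t 26.5 tcp [0.5343 0.121  0.155 ] tilt [-0.003  0.    -1.   ] yang 1.633 q6 -1.596 w 8.7 F [-1.3  0.6  5.7]
  shift m [ 0.0009 -0.0008  0.0014] units [ 0.02 -0.02  0.03]
```

View pics/side19z.png

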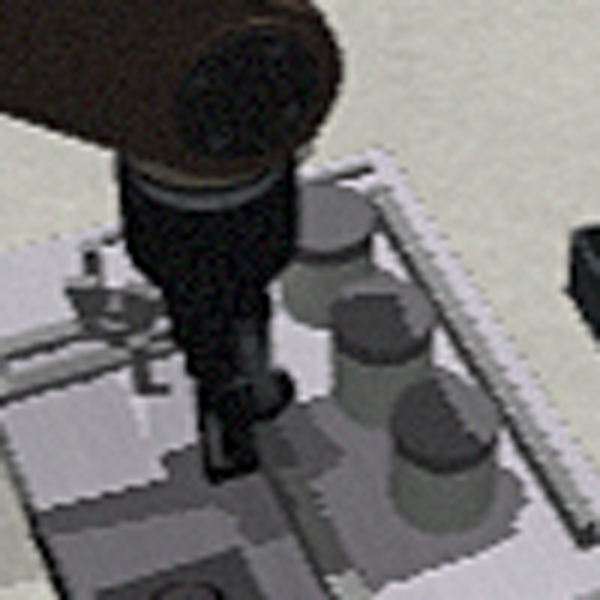

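```bash
python3 -m inch '[[-1,-0.15,0,0,0],[-1,-0.25,0,0,0],[-1,-0.25,0,0,0],[-1,-0.25,0,0,0],[-1,-0.2,0,0,0],[-1,0,0,0,0],[-1,0,0,0,0]]'; python3 -c "
from h import *
s,p,R=pose();print(w2sh(p)); need()"
python3 -m inch '[[-1,-0.06,0,0,0],[-1,0,0,0,0],[-1,0,0,0,0]]';python3 -c "
from h import *
s,p,R=pose();print(w2sh(p)); need()
im=snap('side','side20.png'); cv2.imwrite('pics/side20z.png',cv2.resize(im[95:235,165:325],None,fx=4,fy=4,interpolation=cv2.INTER_CUBIC))
"
```

```text
time_s: 27.13
tool_pos: [0.5788, 0.1235, 0.155]
eef_rot: [-0.097, 3.136, -0.0]
contact_force: [-0.3, -0.1, 5.1]
gripper_width: 0.098
[ 0.0072542  -0.02026905]
t 27.13 tcp [0.5788 0.1235 0.155 ] tilt [-0.004 -0.    -1.   ] yang 1.633 q6 -1.594 w 8.4 F [-0.3 -0.1  5.1]
time_s: 27.38
tool_pos: [0.58, 0.1236, 0.155]
eef_rot: [-0.098, 3.14, -0.001]
contact_force: [-2.7, -1.2, 7.0]
gripper_width: 0.102
[ 0.00850324 -0.02023395]
t 27.38 tcp [0.58   0.1236 0.155 ] tilt [-0.    -0.001 -1.   ] yang 1.633 q6 -1.593 w 8.7 F [-2.7 -1.2  7. ]
```

View pics/side20z.png

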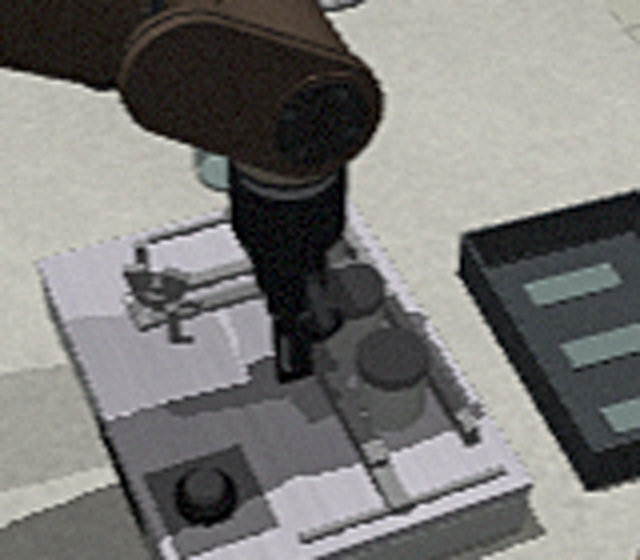

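```bash
for i in 1 2 3 ; do python3 -m inch '[[-1,-0.05,0,0,0],[-1,0,0,0,0],[-1,0,0,0,0]]' | egrep 'pos|force'; done; python3 -c "
from h import *
s,p,R=pose();print(w2sh(p)); need()"
```

```text
tool_pos: [0.5818, 0.1237, 0.155]
contact_force: [-4.6, -2.1, 7.6]
tool_pos: [0.5838, 0.1238, 0.155]
contact_force: [-4.6, -1.3, 8.6]
tool_pos: [0.5857, 0.1239, 0.155]
contact_force: [-3.7, -1.8, 8.2]
[ 0.01421676 -0.02024494]
t 28.18 tcp [0.5857 0.1239 0.155 ] tilt [ 0.001 -0.001 -1.   ] yang 1.633 q6 -1.593 w 8.2 F [-3.7 -1.8  8.2]
```

```bash
python3 -m inch '[[-1,-0.04,0,0,0],[-1,0,0,0,0],[-1,0,0,0,0]]' | egrep 'pos|force'; python3 -m inch '[[-1,-0.03,0,0,0],[-1,0,0,0,0],[-1,0,0,0,0]]' | egrep 'pos|force'; python3 -c "
from h import *
im=snap('side','side21.png'); cv2.imwrite('pics/side21z.png',cv2.resize(im[95:235,165:325],None,fx=4,fy=4,interpolation=cv2.INTER_CUBIC))
"
```

```text
tool_pos: [0.5873, 0.124, 0.155]
contact_force: [-4.9, -2.0, 8.6]
tool_pos: [0.5876, 0.124, 0.155]
contact_force: [-8.5, -2.9, 11.2]
```

View pics/side21z.png

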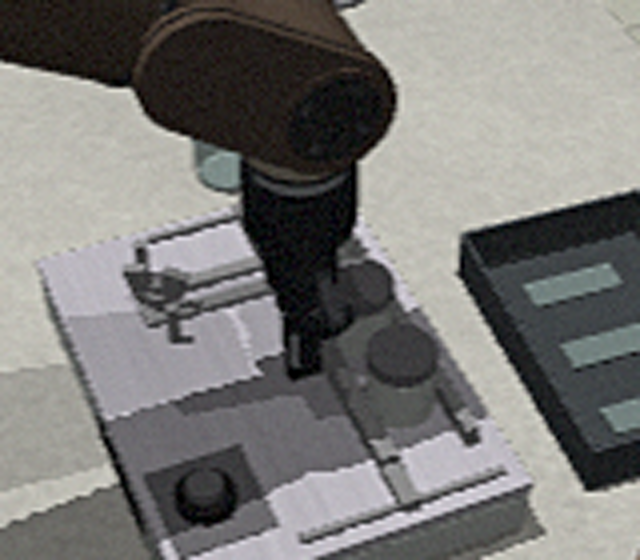

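```bash
python3 -m inch '[[-1,-0.03,0,0,0],[-1,0,0,0,0],[-1,0,0,0,0],[-1,0,0,0,0]]' | egrep 'pos|force'; python3 -m inch '[[-0.3,0,0,0,0],[-0.3,0,0,0,0],[-0.3,0,0,0,0],[-0.3,0,0,0,0],[-0.3,0,0,-0.3,0],[-0.3,0,0,-0.6,0],[-0.3,0,0,-0.8,0],[-0.3,0,0,-0.8,0]]'; python3 -m inch '[[-0.3,1,0,0,0],[-0.3,1,0,0,0],[-0.3,1,0,0,0],[-0.3,0,0,0,0]]'; python3 -c "
from h import *
need()
im=snap('side','side22.png'); cv2.imwrite('pics/side22z.png',cv2.resize(im[95:235,165:325],None,fx=4,fy=4,interpolation=cv2.INTER_CUBIC))
im=snap('top','top22.png');cv2.imwrite('pics/top22z.png',cv2.resize(im[150:280,145:305],None,fx=5,fy=4.5,interpolation=cv2.INTER_CUBIC))
"
```

```text
tool_pos: [0.5878, 0.124, 0.155]
contact_force: [-12.4, -2.8, 14.0]
time_s: 29.73
tool_pos: [0.5892, 0.1245, 0.2541]
eef_rot: [0.099, -3.138, -0.0]
contact_force: [1.0, 0.3, 0.3]
gripper_width: 0.35
time_s: 30.07
tool_pos: [0.4621, 0.1172, 0.2502]
eef_rot: [0.1, -3.13, -0.0]
contact_force: [-0.4, 0.7, -1.3]
gripper_width: 0.35
t 30.07 tcp [0.4621 0.1172 0.2502] tilt [ 0.01  0.   -1.  ] yang 1.635 q6 -1.6 w 29.8 F [-0.4  0.7 -1.3]
```

View pics/side22z.png

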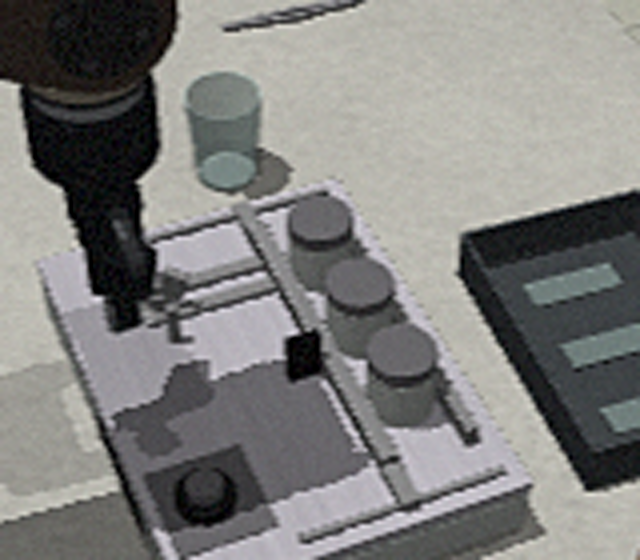

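View pics/top22z.png

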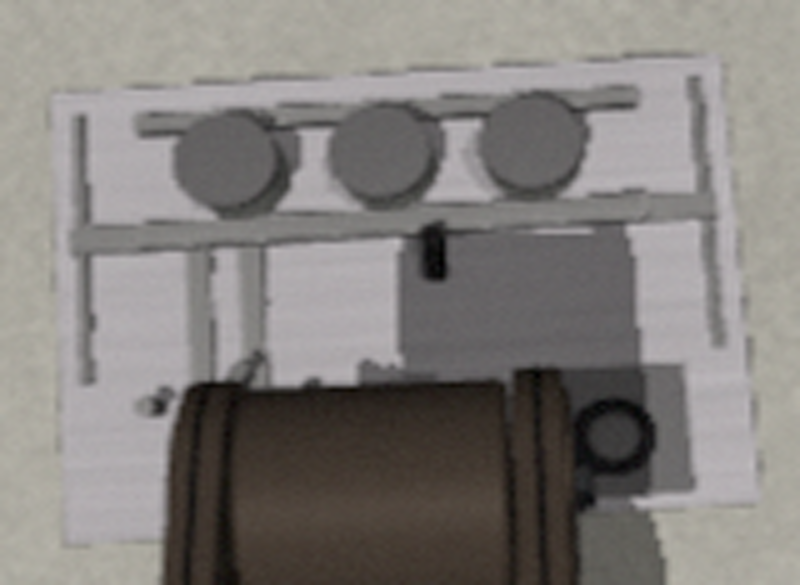

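```bash
python3 - <<'E'
from h import *
T=lambda u,v:[145+u/5-.4,150+v/4.5-.4]
for u,v in((228,160),(382,152),(533,143)): print(w2sh(ray("top",T(u,v),.116)))
f=lambda W,n:(proj(n,W)-([145,150] if n=="top" else [165,135])+.4)*([5,4.5] if n=="top" else [5,5])
for nm,P in(("postL top",(-.055,.121,.094)),("postL base",(-.055,.121,.06)),("postR top",(-.055,.049,.094)),("postR base",(-.055,.049,.06)),("nut top",(-.055,.085,.1))):
    W=sh2w([P],SH); print(nm,f(W,"top").round(),f(W,"side").round())
for a in(-.5,-.6,-.7,-.8,-.9):
    P=[(-.055+s*.022*np.cos(a),.085+s*.022*np.sin(a),.1) for s in(1,-1)]
    W=sh2w(P,SH); print(a,f(W,"top").round().tolist(),f(W,"side").round().tolist())
im=cv2.imread('pics/top16.png');cv2.imwrite('pics/nut_t.png',cv2.resize(im[220:260,165:220],None,fx=12,fy=12,interpolation=cv2.INTER_CUBIC))
im=cv2.imread('pics/side0.png');cv2.imwrite('pics/nut_s.png',cv2.resize(im[145:190,185:235],None,fx=12,fy=12,interpolation=cv2.INTER_CUBIC))
E
```

```text
[0.06983176 0.07126478]
[ 0.06904161 -0.00132649]
[ 0.06888001 -0.07259007]
postL top [[142. 408.]] [[173. 107.]]
postL base [[157. 410.]] [[178. 148.]]
postR top [[294. 398.]] [[213. 187.]]
postR base [[304. 400.]] [[218. 228.]]
nut top [[216. 402.]] [[192. 139.]]
-0.5 [[237.0, 364.0], [195.0, 441.0]] [[230.0, 141.0], [155.0, 136.0]]
-0.6 [[241.0, 366.0], [191.0, 439.0]] [[229.0, 144.0], [155.0, 133.0]]
-0.7 [[245.0, 368.0], [187.0, 437.0]] [[228.0, 147.0], [157.0, 131.0]]
-0.8 [[248.0, 371.0], [184.0, 434.0]] [[226.0, 149.0], [158.0, 128.0]]
-0.9 [[251.0, 374.0], [181.0, 431.0]] [[224.0, 151.0], [160.0, 126.0]]
```

View pics/nut_t.png

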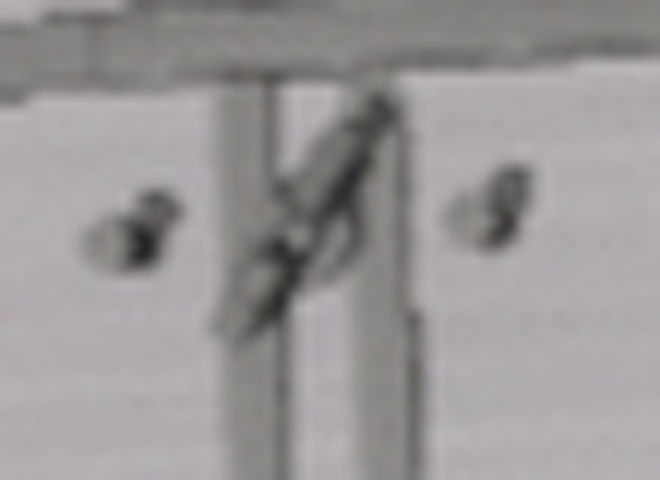

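View pics/nut_s.png

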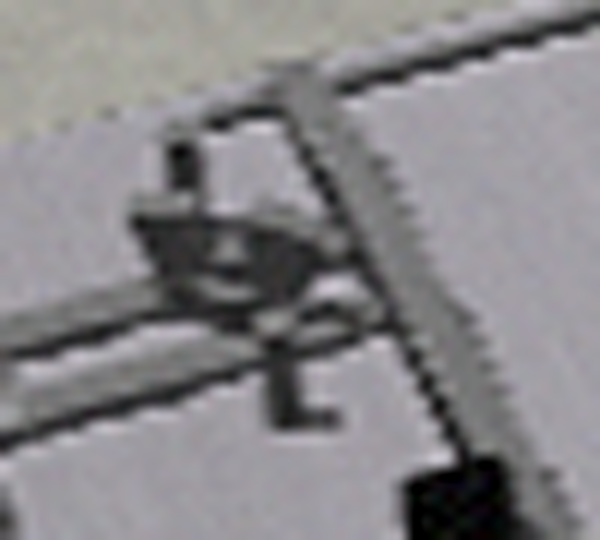

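```bash
python3 -m inch '[[-0.44,0,0.4,0,1],[-0.44,0,0.5,0,1],[-0.44,0,0.5,0,1],[-0.44,0,0.5,0,1],[-0.44,0,0.5,0,1],[-0.44,0,0,0,0.3],[-0.44,0,0,0,0],[-0.44,0,0,0,0]]'; python3 -c "
from h import *
x=sh2w([[-.055,.085,.094]],SH)[0]; print(x); need(x,1.0)"
```

```text
time_s: 30.83
tool_pos: [0.4889, 0.2103, 0.2539]
eef_rot: [0.886, 3.013, 0.001]
contact_force: [-0.1, 0.1, 0.2]
gripper_width: 0.279
[0.51064695 0.22502865 0.094     ]
t 30.83 tcp [0.4889 0.2103 0.2539] tilt [-0.001  0.001 -1.   ] yang 0.999 q6 -0.783 w 23.7 F [-0.1  0.1  0.2]
  toolturn for y -2.14 : 3.141
  toolturn for y 1.0 : -0.001
  toolturn for y 4.14 : 3.141
  toolturn for y -5.28 : -0.001
  shift m [-0.0102  0.024   0.1059] units [-0.25  0.6   2.65]
```

```bash
python3 -m inch '[[-0.44,-0.25,0.6,0.5,0],[-0.44,0,0,0.6,0],[-0.44,0,0,0.4,0],[-0.44,0,0,0,0],[-0.44,0,0,0,0],[-0.44,0,0,0,0]]'; python3 -c "
from h import *
x=sh2w([[-.055,.085,.094]],SH)[0]; print(x); need(x,1.0)
im=snap('side','side23.png'); cv2.imwrite('pics/side23z.png',cv2.resize(im[105:195,165:255],None,fx=6,fy=6,interpolation=cv2.INTER_CUBIC))
"
```

```text
time_s: 31.33
tool_pos: [0.5098, 0.2245, 0.1946]
eef_rot: [0.888, 3.012, 0.002]
contact_force: [0.6, 0.1, -0.6]
gripper_width: 0.278
[0.51064695 0.22502865 0.094     ]
t 31.33 tcp [0.5098 0.2245 0.1946] tilt [-0.001  0.001 -1.   ] yang 0.997 q6 -0.765 w 23.6 F [ 0.6  0.1 -0.6]
  toolturn for y -2.14 : 3.139
  toolturn for y 1.0 : -0.003
  toolturn for y 4.14 : 3.139
  toolturn for y -5.28 : -0.003
  shift m [-0.0003  0.0007  0.0466] units [-0.01  0.02  1.16]
```

View pics/side23z.png

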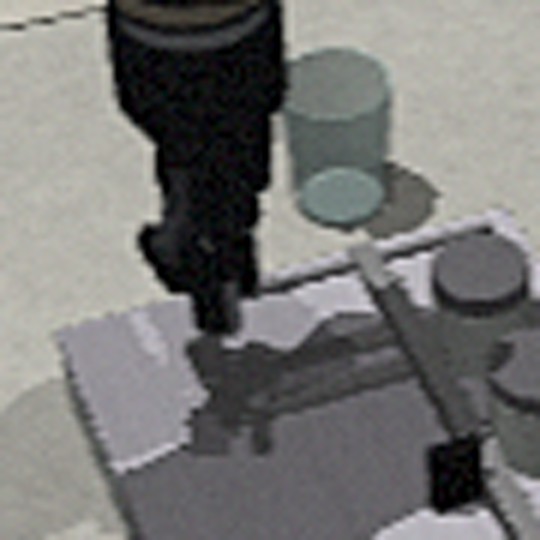

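```bash
python3 -m inch '[[-0.44,0,0.02,0.3,0],[-0.44,0,0,0.3,0],[-0.44,0,0,0,0],[-0.44,0,0,0,0]]' ; python3 -m inch '[[-0.44,0,0,0.25,0],[-0.44,0,0,0.25,0],[-0.44,0,0,0.06,0],[-0.44,0,0,0,0],[-0.44,0,0,0,0]]'; python3 -c "
from h import *
x=sh2w([[-.055,.085,.094]],SH)[0]; need(x,1.0)
im=snap('side','side24.png'); cv2.imwrite('pics/side24z.png',cv2.resize(im[105:195,165:255],None,fx=6,fy=6,interpolation=cv2.INTER_CUBIC))
"
```

```text
time_s: 31.72
tool_pos: [0.5085, 0.2252, 0.1678]
eef_rot: [-0.887, -3.011, 0.002]
contact_force: [-0.8, -0.7, 0.1]
gripper_width: 0.284
time_s: 32.13
tool_pos: [0.5092, 0.2253, 0.1464]
eef_rot: [-0.888, -3.013, 0.001]
contact_force: [0.2, -0.6, 0.4]
gripper_width: 0.281
t 32.13 tcp [0.5092 0.2253 0.1464] tilt [ 0.001 -0.001 -1.   ] yang 0.998 q6 -0.763 w 23.9 F [ 0.2 -0.6  0.4]
  toolturn for y -2.14 : 3.139
  toolturn for y 1.0 : -0.002
  toolturn for y 4.14 : 3.139
  toolturn for y -5.28 : -0.002
  shift m [-0.0015  0.0006 -0.0016] units [-0.04  0.01 -0.04]
```

View pics/side24z.png

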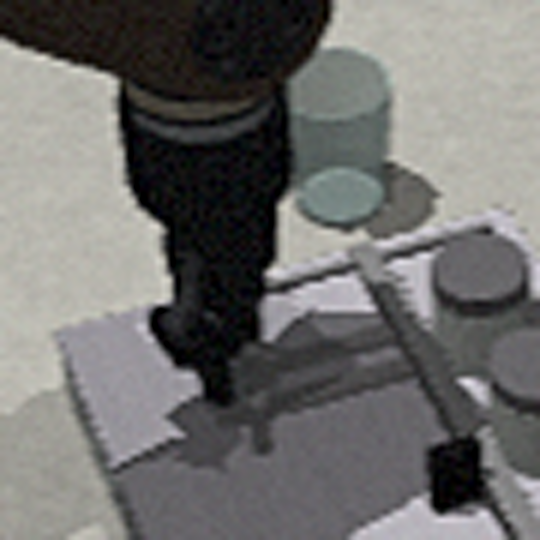

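```bash
python3 -m inch '[[-0.44,-0.03,0.01,-0.02,0],[-1,0,0,0,0],[-1,0,0,0,0],[-1,0,0,0,0],[-1,0,0,0,0],[-1,0,0,0,0]]'; python3 -c "
from h import *
x=sh2w([[-.055,.085,.094]],SH)[0]; need(x,1.0); print(monitor.state()['moment'])"
```

```text
time_s: 32.68
tool_pos: [0.5107, 0.2246, 0.1485]
eef_rot: [0.888, 3.013, -0.002]
contact_force: [-2.6, -2.9, 5.9]
gripper_width: 0.171
t 32.68 tcp [0.5107 0.2246 0.1485] tilt [-0.001 -0.001 -1.   ] yang 0.998 q6 -0.764 w 14.5 F [-2.6 -2.9  5.9]
  toolturn for y -2.14 : 3.14
  toolturn for y 1.0 : -0.002
  toolturn for y 4.14 : 3.14
  toolturn for y -5.28 : -0.002
  shift m [0.0003 0.0004 0.0005] units [0.01 0.01 0.01]
[-0.6781684   0.46179819  0.05657853]
```

```bash
python3 -m inch '[[-1,0,0,0,0],[-1,0,0,0,0],[-1,0,0,0,0]]'; python3 -c "
from h import *
need(); print(monitor.state()['moment'])
im=snap('side','side25.png'); cv2.imwrite('pics/side25z.png',cv2.resize(im[120:190,175:245],None,fx=8,fy=8,interpolation=cv2.INTER_CUBIC))
"
```

```text
time_s: 32.93
tool_pos: [0.5107, 0.2246, 0.1485]
eef_rot: [0.887, 3.013, -0.002]
contact_force: [-3.0, -4.1, 5.1]
gripper_width: 0.17
t 32.93 tcp [0.5107 0.2246 0.1485] tilt [-0.001 -0.001 -1.   ] yang 0.998 q6 -0.764 w 14.4 F [-3.  -4.1  5.1]
[-0.73048327  0.48359321 -0.00169375]
```

View pics/side25z.png

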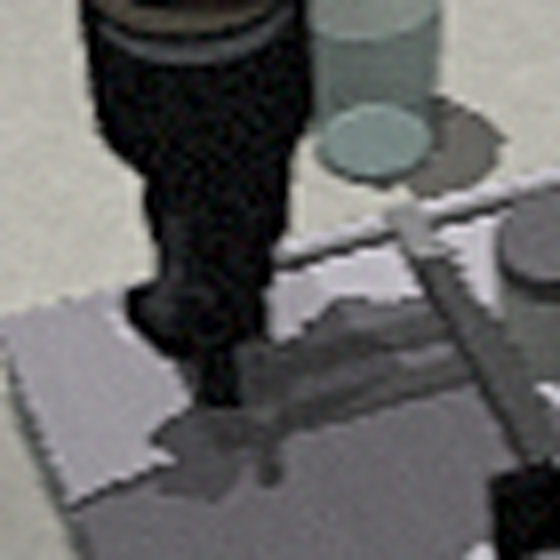

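```bash
python3 -m inch '[[-0.44,0,0,0,0],[-0.44,0,0,0,0],[-0.44,0,0,-0.15,0],[-0.44,0,0,0,0],[-1,0,0,0,0],[-1,0,0,0,0],[-1,0,0,0,0],[-1,0,0,0,0]]'; python3 -m inch '[[-1,0,0,0,0],[-1,0,0,0,0]]'; python3 -c "
from h import *
need(); print(monitor.state()['moment'])"
```

```text
time_s: 33.65
tool_pos: [0.5105, 0.2247, 0.1544]
eef_rot: [-0.888, -3.013, 0.002]
contact_force: [-2.9, -3.7, 4.9]
gripper_width: 0.089
time_s: 33.82
tool_pos: [0.5105, 0.2247, 0.1544]
eef_rot: [-0.888, -3.013, 0.002]
contact_force: [-3.2, -2.6, 5.3]
gripper_width: 0.09
t 33.82 tcp [0.5105 0.2247 0.1544] tilt [ 0.    -0.002 -1.   ] yang 0.998 q6 -0.764 w 7.7 F [-3.2 -2.6  5.3]
[-0.47263128  0.41985589 -0.04151755]
```

```bash
python3 -m inch '[[-1,0,0,0,0.5],[-1,0,0,0,1],[-1,0,0,0,1],[-1,0,0,0,1],[-1,0,0,0,1],[-1,0,0,0,1],[-1,0,0,0,1],[-1,0,0,0,1]]'; python3 -c "
from h import *
x=sh2w([[-.055,.085,.1]],SH)[0];need(x); print(monitor.state()['moment'])"; python3 -m inch '[[-1,0,0,0,1],[-1,0,0,0,1],[-1,0,0,0,1],[-1,0,0,0,1],[-1,0,0,0,1],[-1,0,0,0,1],[-1,0,0,0,1],[-1,0,0,0,1]]'; python3 -c "
from h import *
x=sh2w([[-.055,.085,.1]],SH)[0];need(x); print(monitor.state()['moment'])
im=snap('side','side26.png'); cv2.imwrite('pics/side26z.png',cv2.resize(im[120:190,175:245],None,fx=8,fy=8,interpolation=cv2.INTER_CUBIC))
"
```

```text
time_s: 34.48
tool_pos: [0.5102, 0.2246, 0.1544]
eef_rot: [-2.116, -2.322, 0.004]
contact_force: [-4.0, -3.2, 6.1]
gripper_width: 0.09
t 34.48 tcp [0.5102 0.2246 0.1544] tilt [-0.002 -0.002 -1.   ] yang 0.093 q6 0.141 w 7.7 F [-4.  -3.2  6.1]
  shift m [0.0005 0.0006 0.0004] units [0.01 0.01 0.01]
[-0.54549874  0.71163298  0.07538396]
time_s: 35.15
tool_pos: [0.5099, 0.2247, 0.1544]
eef_rot: [2.949, 1.082, -0.006]
contact_force: [-5.4, -3.2, 7.4]
gripper_width: 0.089
t 35.15 tcp [0.5099 0.2247 0.1544] tilt [-0.003 -0.001 -1.   ] yang -0.868 q6 1.101 w 7.6 F [-5.4 -3.2  7.4]
  shift m [0.001  0.0003 0.0004] units [0.02 0.01 0.01]
[-0.44392859  0.84013156  0.05591977]
```

View pics/side26z.png

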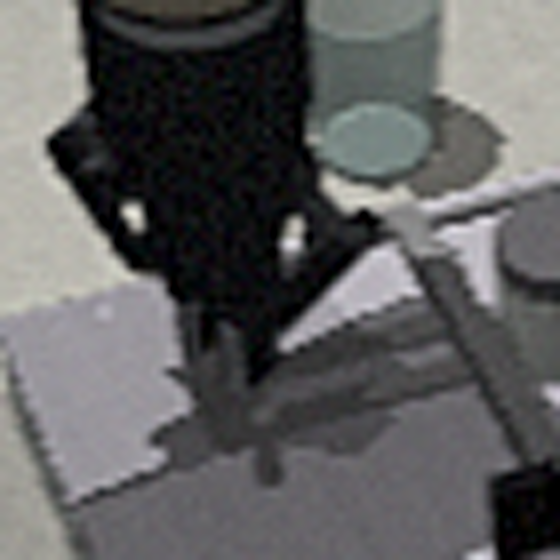

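```bash
python3 -m inch '[[-1,0,0,0,1],[-1,0,0,0,1],[-1,0,0,0,1],[-1,0,0,0,1],[-1,0,0,0,1],[-1,0,0,0,1],[-1,0,0,0,1],[-1,0,0,0,1]]'; python3 -m inch '[[-1,0,0,0,1],[-1,0,0,0,1],[-1,0,0,0,1],[-1,0,0,0,1],[-1,0,0,0,0.6],[-1,0,0,0,0],[-1,0,0,0,0]]';python3 -c "
from h import *
x=sh2w([[-.055,.085,.1]],SH)[0];need(x); print(monitor.state()['moment'])"
```

```text
time_s: 35.87
tool_pos: [0.5098, 0.2251, 0.1544]
eef_rot: [3.115, -0.403, -0.005]
contact_force: [-5.0, -0.4, 6.9]
gripper_width: 0.084
time_s: 36.45
tool_pos: [0.5099, 0.2253, 0.1544]
eef_rot: [2.89, -1.229, -0.004]
contact_force: [-4.6, 0.0, 6.6]
gripper_width: 0.09
t 36.45 tcp [0.5099 0.2253 0.1544] tilt [-0.002  0.002 -1.   ] yang -2.375 q6 2.608 w 7.7 F [-4.6  0.   6.6]
  shift m [ 0.0008 -0.0005  0.0003] units [ 0.02 -0.01  0.01]
[-0.15269056  0.76511542 -0.0880061 ]
```

```bash
python3 -m inch '[[-0.44,0,0,0,0],[-0.44,0,0,0,0],[-0.44,0,0,0,0],[-0.44,0,0,-0.4,0],[-0.44,0,0,-0.5,0],[-0.44,0,0,-0.3,-0.5],[-0.44,0,0,0,-1],[-0.44,0,0,0,-1]]'; python3 -m inch '[[-0.44,0,0,0,-1],[-0.44,0,0,0,-1],[-0.44,0,0,0,-1],[-0.44,0,0,0,-1],[-0.44,0,0,0,-1],[-0.44,0,0,0,-1],[-0.44,0,0,0,-1],[-0.44,0,0,0,-1]]';python3 -c "
from h import *
x=sh2w([[-.055,.085,.1]],SH)[0];need(x); print(monitor.state()['moment'])
im=snap('side','side27.png'); cv2.imwrite('pics/side27z.png',cv2.resize(im[115:185,175:245],None,fx=8,fy=8,interpolation=cv2.INTER_CUBIC))"
```

```text
time_s: 37.12
tool_pos: [0.5114, 0.2253, 0.203]
eef_rot: [-3.043, 0.774, -0.004]
contact_force: [-0.1, 0.3, -0.7]
gripper_width: 0.278
time_s: 37.78
tool_pos: [0.5107, 0.2251, 0.2014]
eef_rot: [-3.058, -0.719, -0.0]
contact_force: [0.4, -0.1, 0.6]
gripper_width: 0.28
t 37.78 tcp [0.5107 0.2251 0.2014] tilt [ 0. -0. -1.] yang -1.109 q6 1.342 w 23.8 F [ 0.4 -0.1  0.6]
  shift m [-0.0001  0.      0.0474] units [-0.    0.    1.19]
[-0.0043152  -0.02538281  0.01337357]
```

View pics/side27z.png

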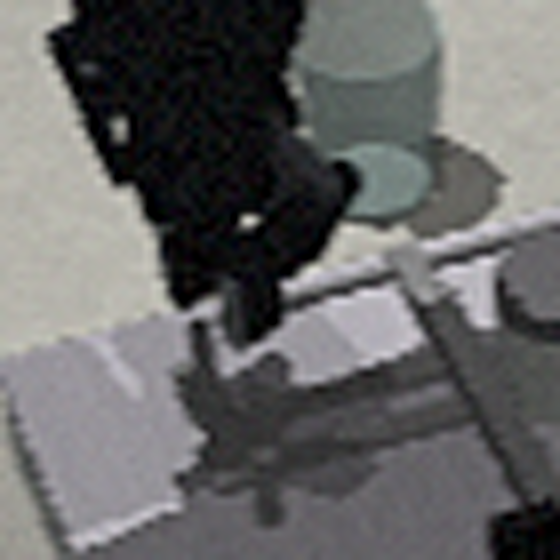

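```bash
python3 -m inch '[[-0.44,0,0,0,-1],[-0.44,0,0,0,-1],[-0.44,0,0,0,-1],[-0.44,0,0,0,-1],[-0.44,0,0,0,-1],[-0.44,0,0,0,-1],[-0.44,0,0,0,-1],[-0.44,0,0,0,-1]]'; python3 -m inch '[[-0.44,0,0,0,-1],[-0.44,0,0,0,-1],[-0.44,0,0,0,-1],[-0.44,0,0,0,-1],[-0.44,0,0,0,-1],[-0.44,0,0,0,-1],[-0.44,0,0,0,-1],[-0.44,0,0,0,-0.6]]'; python3 -m inch '[[-0.44,0,0,0.3,0],[-0.44,0,0,0.4,0],[-0.44,0,0,0.3,0],[-0.44,0,0,0.15,0],[-0.44,0,0,0,0],[-0.44,0,0,0,0]]'; python3 -c "
from h import *
x=sh2w([[-.055,.085,.1]],SH)[0];need(x,.767); print(monitor.state()['moment'])
im=snap('side','side28.png'); cv2.imwrite('pics/side28z.png',cv2.resize(im[115:185,175:245],None,fx=8,fy=8,interpolation=cv2.INTER_CUBIC))"
```

```text
time_s: 38.5
tool_pos: [0.5107, 0.2251, 0.2015]
eef_rot: [2.383, 2.047, 0.0]
contact_force: [0.9, 0.5, -0.1]
gripper_width: 0.279
time_s: 39.17
tool_pos: [0.5107, 0.2251, 0.2015]
eef_rot: [1.239, 2.887, 0.0]
contact_force: [0.1, -0.1, 0.3]
gripper_width: 0.279
time_s: 39.67
tool_pos: [0.5104, 0.225, 0.155]
eef_rot: [-1.244, -2.884, 0.001]
contact_force: [0.1, 0.4, 0.7]
gripper_width: 0.277
t 39.67 tcp [0.5104 0.225  0.155 ] tilt [ 0.001 -0.001 -1.   ] yang 0.756 q6 -0.523 w 23.5 F [0.1 0.4 0.7]
  toolturn for y -2.37 : 3.131
  toolturn for y 0.77 : -0.011
  toolturn for y 3.91 : 3.131
  toolturn for y -5.52 : -0.011
  shift m [-0.0002  0.0003  0.001 ] units [-0.    0.01  0.02]
[-0.00552911 -0.0279551   0.02808576]
```

View pics/side28z.png

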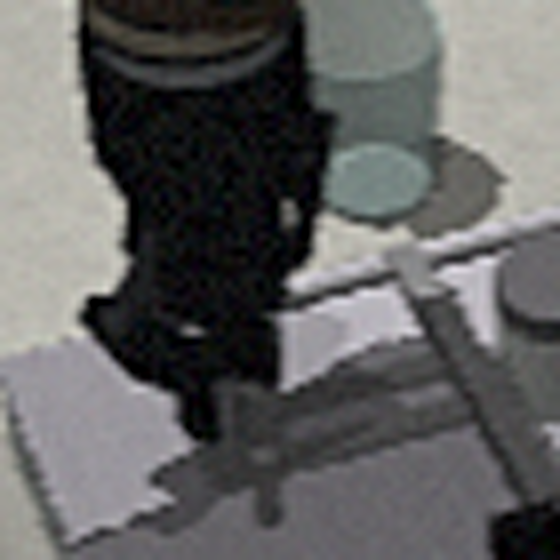

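```bash
python3 -m inch '[[-1,0,0,0,0],[-1,0,0,0,0],[-1,0,0,0,0],[-1,0,0,0,0],[-1,0,0,0,0],[-1,0,0,0,0]]'; python3 -c "
from h import *
need(); print(monitor.state()['moment'])"
python3 -m inch '[[-1,0,0,0,0.5],[-1,0,0,0,1],[-1,0,0,0,1],[-1,0,0,0,1],[-1,0,0,0,1],[-1,0,0,0,1],[-1,0,0,0,1],[-1,0,0,0,1]]'; python3 -c "
from h import *
need(); print(monitor.state()['moment'])"
```

```text
time_s: 40.22
tool_pos: [0.5105, 0.2246, 0.1567]
eef_rot: [-1.242, -2.886, 0.002]
contact_force: [-3.0, -3.2, 5.3]
gripper_width: 0.085
t 40.22 tcp [0.5105 0.2246 0.1567] tilt [-0.001 -0.001 -1.   ] yang 0.758 q6 -0.524 w 7.2 F [-3.  -3.2  5.3]
[-0.56396478  0.63557548  0.02897989]
time_s: 40.88
tool_pos: [0.5102, 0.2245, 0.1567]
eef_rot: [2.379, 2.051, -0.004]
contact_force: [-5.0, -4.4, 6.2]
gripper_width: 0.086
t 40.88 tcp [0.5102 0.2245 0.1567] tilt [-0.002 -0.002 -1.   ] yang -0.148 q6 0.382 w 7.3 F [-5.  -4.4  6.2]
[-0.77837008  0.82575128  0.07991633]
```

```bash
python3 -m inch '[[-1,0,0,0,1],[-1,0,0,0,1],[-1,0,0,0,1],[-1,0,0,0,1],[-1,0,0,0,0]]'; python3 -c "
from h import *
need(); print(monitor.state()['moment'])"
python3 -m inch '[[-1,0,0,0,0.5],[-1,0,0,0,0.5],[-1,0,0,0,0]]'; python3 -c "
from h import *
need(); print(monitor.state()['moment'])"

```

```text
time_s: 41.3
tool_pos: [0.51, 0.2246, 0.1567]
eef_rot: [2.797, 1.429, -0.005]
contact_force: [-5.8, -3.7, 6.8]
gripper_width: 0.083
t 41.3 tcp [0.51   0.2246 0.1567] tilt [-0.003 -0.001 -1.   ] yang -0.626 q6 0.86 w 7.0 F [-5.8 -3.7  6.8]
[-0.74492085  0.91729393 -0.01749065]
time_s: 41.55
tool_pos: [0.5099, 0.2246, 0.1567]
eef_rot: [2.877, 1.261, -0.005]
contact_force: [-5.6, -3.7, 8.1]
gripper_width: 0.084
t 41.55 tcp [0.5099 0.2246 0.1567] tilt [-0.003 -0.001 -1.   ] yang -0.744 q6 0.978 w 7.2 F [-5.6 -3.7  8.1]
[-0.73245625  0.93005813 -0.03194545]
```

```bash
for i in 1 2 3; do python3 -m inch '[[-1,0,0,0,0.3],[-1,0,0,0,0.2],[-1,0,0,0,0]]' >/dev/null; python3 -c "
from h import *
need(); print(monitor.state()['moment'])"; done

```

```text
t 41.8 tcp [0.5099 0.2246 0.1567] tilt [-0.003 -0.001 -1.   ] yang -0.803 q6 1.037 w 7.3 F [-6.2 -3.   7.1]
[-0.71939496  1.02462626 -0.06779548]
t 42.05 tcp [0.5099 0.2247 0.1567] tilt [-0.004  0.    -1.   ] yang -0.859 q6 1.094 w 7.4 F [-6.6 -4.   7.4]
[-0.55845732  0.98314762  0.72081168]
t 42.3 tcp [0.5098 0.2247 0.1567] tilt [-0.004  0.002 -1.   ] yang -0.915 q6 1.151 w 7.6 F [-6.2 -3.3  8. ]
[-0.51365617  1.02639396  1.47439252]
```

```bash
python3 -m inch '[[-0.44,0,0,0,0],[-0.44,0,0,0,0],[-0.44,0,0,0,0],[-0.44,0,0,-0.4,0],[-0.44,0,0,-0.8,0],[-0.44,0,0,-0.8,0],[-0.44,0,0,-0.5,0],[-0.44,0,0,0,0]]'; python3 -m inch '[[-0.44,0,-1,0,0],[-0.44,0,-1,0,0],[-0.44,0,-1,0,0],[-1,0,-0.5,0,0],[-1,0,0,0,0]]'; python3 -c "
from h import *
x=sh2w([[-.085,-.1,.082]],SH)[0];print(x);need(x)
im=snap('side','side29.png'); cv2.imwrite('pics/side29z.png',cv2.resize(im[95:235,165:325],None,fx=4,fy=4,interpolation=cv2.INTER_CUBIC))
im=snap('top','top29.png');cv2.imwrite('pics/top29z.png',cv2.resize(im[150:280,145:305],None,fx=5,fy=4.5,interpolation=cv2.INTER_CUBIC))"
```

```text
time_s: 42.97
tool_pos: [0.5133, 0.2258, 0.2619]
eef_rot: [2.978, 0.999, 0.019]
contact_force: [0.9, 1.3, 0.4]
gripper_width: 0.28
time_s: 43.38
tool_pos: [0.4233, 0.3391, 0.2544]
eef_rot: [-2.975, -1.006, 0.003]
contact_force: [0.4, -0.4, 0.4]
gripper_width: 0.015
[0.49123496 0.03862003 0.082     ]
t 43.38 tcp [0.4233 0.3391 0.2544] tilt [-0.001 -0.002 -1.   ] yang -0.919 q6 1.406 w 1.3 F [ 0.4 -0.4  0.4]
  shift m [-0.1282  0.2803  0.1181] units [-3.2   7.01  2.95]
```

View pics/side29z.png

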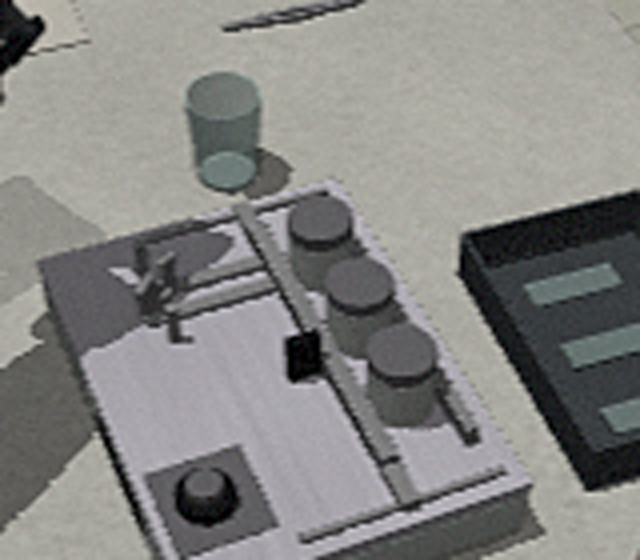

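View pics/top29z.png

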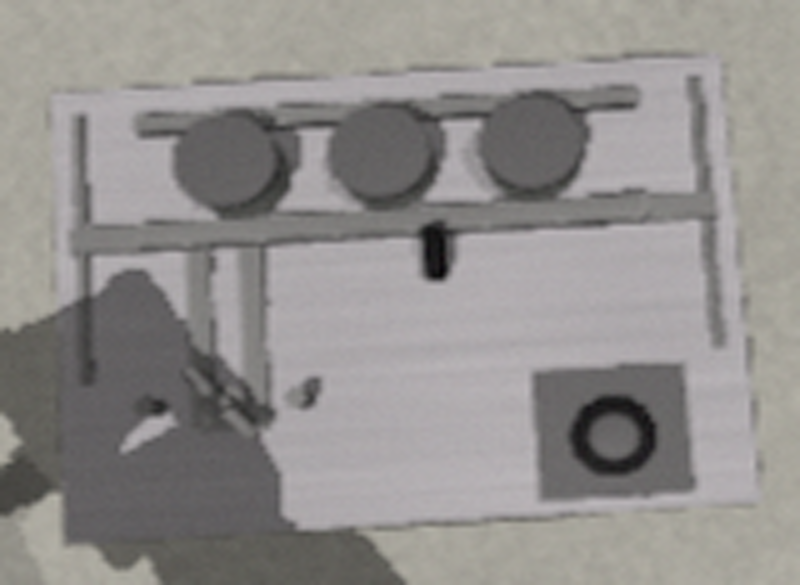

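```bash
python3 - <<'E'
from h import *
im=cv2.imread('pics/top29.png');z=cv2.resize(im[220:260,165:220],None,fx=12,fy=12,interpolation=cv2.INTER_CUBIC)
for v,c in((5.6,(0,255,0)),(5.35,(0,0,255))):
    a=-v; P=[(-.055+s*.022*np.cos(a),.085+s*.022*np.sin(a),.1) for s in(1,-1)]
    q=((proj("top",sh2w(P,SH))-[165,220]+.5)*12).astype(int); cv2.line(z,tuple(map(int,q[0])),tuple(map(int,q[1])),c,1)
cv2.imwrite('pics/nut29.png',z)
E
```

```text
(no output)
```

View pics/nut29.png

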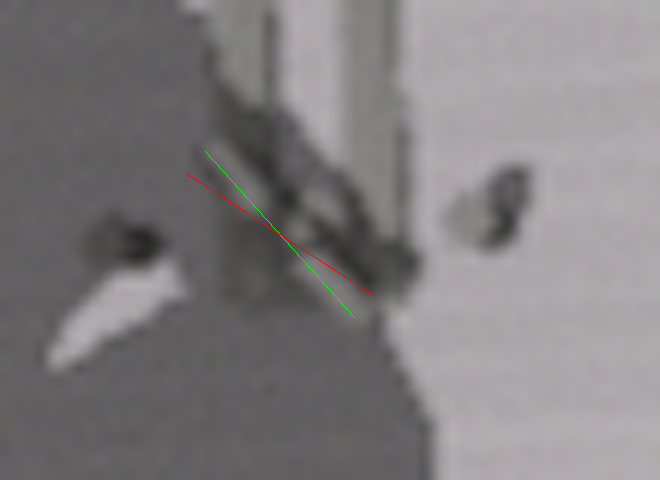

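```bash
python3 -m inch '[[-1,-0.2,0.5,0,0],[-1,-0.5,1,0,0],[-1,-0.5,1,0,0],[-1,-0.5,1,0,0],[-1,-0.5,1,0,0],[-1,-0.5,1,0,0],[-1,-0.5,1,0,0],[-1,0,0.5,0,0]]'; python3 -m inch '[[-1,0,0,0.6,0],[-1,0,0,0.6,0],[-1,0,0,0.3,0],[-1,0,0,0,0],[-1,0,0,0,0],[-1,0,0,0,0]]'; python3 -c "
from h import *
x=sh2w([[-.085,-.1,.082]],SH)[0];need(x,gz=.0726)
im=snap('side','side30.png'); cv2.imwrite('pics/side30z.png',cv2.resize(im[95:235,165:325],None,fx=4,fy=4,interpolation=cv2.INTER_CUBIC))"
```

```text
time_s: 44.15
tool_pos: [0.4898, 0.0487, 0.2554]
eef_rot: [2.979, 0.991, -0.001]
contact_force: [0.5, 0.5, -0.4]
gripper_width: -0.001
time_s: 44.65
tool_pos: [0.4905, 0.054, 0.1968]
eef_rot: [2.977, 1.0, 0.003]
contact_force: [0.9, 0.8, 0.3]
gripper_width: 0.002
t 44.65 tcp [0.4905 0.054  0.1968] tilt [ 0.001  0.001 -1.   ] yang -0.923 q6 0.826 w 0.1 F [0.9 0.8 0.3]
  shift m [-0.0088  0.0126  0.0422] units [-0.22  0.31  1.05]
```

View pics/side30z.png

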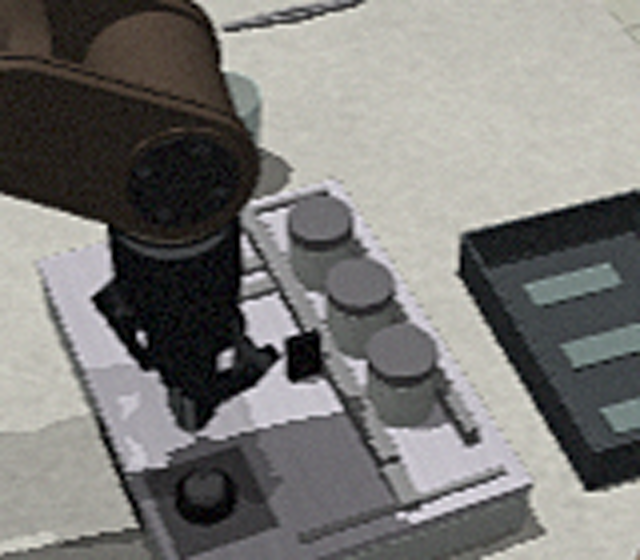

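```bash
python3 -m inch '[[-1,-0.22,0.31,0.3,0],[-1,0,0,0.3,0],[-1,0,0,0.2,0],[-1,0,0,0,0],[-1,0,0,0,0],[-1,0,0,0,0]]'; python3 -c "
from h import *
x=sh2w([[-.085,-.1,.082]],SH)[0];need(x,gz=.0726)
im=snap('side','side31.png'); cv2.imwrite('pics/side31z.png',cv2.resize(im[145:235,165:265],None,fx=6,fy=6,interpolation=cv2.INTER_CUBIC))"
```

```text
time_s: 45.2
tool_pos: [0.4908, 0.0393, 0.1646]
eef_rot: [2.977, 1.001, 0.002]
contact_force: [1.0, 0.1, -0.8]
gripper_width: -0.001
t 45.2 tcp [0.4908 0.0393 0.1646] tilt [ 0.001  0.001 -1.   ] yang -0.922 q6 0.795 w -0.1 F [ 1.   0.1 -0.8]
  shift m [-0.0001  0.0007  0.01  ] units [-0.    0.02  0.25]
```

View pics/side31z.png

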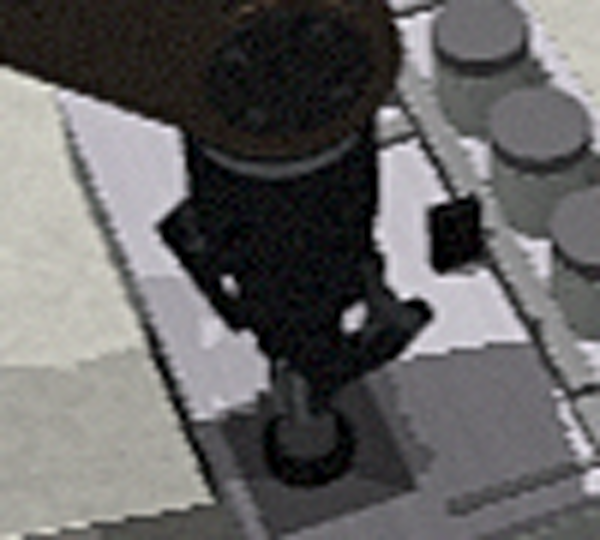

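```bash
python3 -m inch '[[-1,0,0,0.15,0],[-1,0,0,0.1,0],[-1,0,0,0,0],[-1,0,0,0,0]]' | egrep 'pos|force'; for i in 1 2 ; do python3 -m inch '[[-1,0,0,0.05,0],[-1,0,0,0,0],[-1,0,0,0,0]]' | egrep 'pos|force'; done
```

```text
tool_pos: [0.4904, 0.039, 0.1538]
contact_force: [-0.2, -0.0, 1.9]
tool_pos: [0.4904, 0.039, 0.152]
contact_force: [-0.2, 0.9, 2.6]
tool_pos: [0.4904, 0.039, 0.1499]
contact_force: [-0.3, 1.3, 5.0]
```

```bash
for i in 1 2 ; do python3 -m inch '[[-1,0,0,0.05,0],[-1,0,0,0,0],[-1,0,0,0,0]]' | egrep 'pos|force'; done
```

```text
tool_pos: [0.4905, 0.039, 0.1486]
contact_force: [-2.3, 0.8, 8.5]
tool_pos: [0.4907, 0.039, 0.1484]
contact_force: [-7.4, 2.4, 19.3]
```

```bash
python3 -m inch '[[-1,0,0,0,0],[-1,0,0,-0.3,0],[-1,0,0,-0.6,0],[-1,0,0,-0.8,0],[-1,0,0,-0.8,0],[-1,0,0,-0.5,0],[-1,0,0,0,0],[-1,0,0,0,0]]'; python3 -m inch '[[-1,0.5,-0.5,0,0],[-1,0.5,-1,0,0],[-1,0,-1,0,0],[-1,0,-1,0,0],[-1,0,-1,0,0],[-1,0,-0.5,0,0],[-1,0,0,0,0],[-1,0,0,0,0]]';python3 -c "
from h import *
need()
im=snap('side','side32.png'); cv2.imwrite('pics/side32z.png',cv2.resize(im[95:235,165:325],None,fx=4,fy=4,interpolation=cv2.INTER_CUBIC))
im=snap('top','top32.png');cv2.imwrite('pics/top32z.png',cv2.resize(im[150:280,145:305],None,fx=5,fy=4.5,interpolation=cv2.INTER_CUBIC))
print(lm('top','start_top'),lm('side','start_top'))"
```

```text
time_s: 47.25
tool_pos: [0.4904, 0.0388, 0.2661]
eef_rot: [2.977, 1.0, 0.002]
contact_force: [0.1, 1.0, 0.5]
gripper_width: 0.001
time_s: 47.92
tool_pos: [0.4005, 0.2198, 0.2633]
eef_rot: [2.976, 1.004, -0.006]
contact_force: [-0.0, 0.7, -0.2]
gripper_width: -0.001
t 47.92 tcp [0.4005 0.2198 0.2633] tilt [-0.004 -0.001 -1.   ] yang -0.92 q6 1.2 w -0.1 F [-0.   0.7 -0.2]
[(array([269.4144, 246.4128]), 0.58)] [(array([213.504 , 215.6928]), 0.66)]
```

View pics/side32.png

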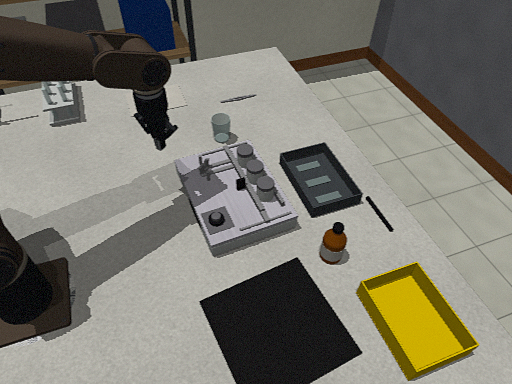

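View pics/side32z.png

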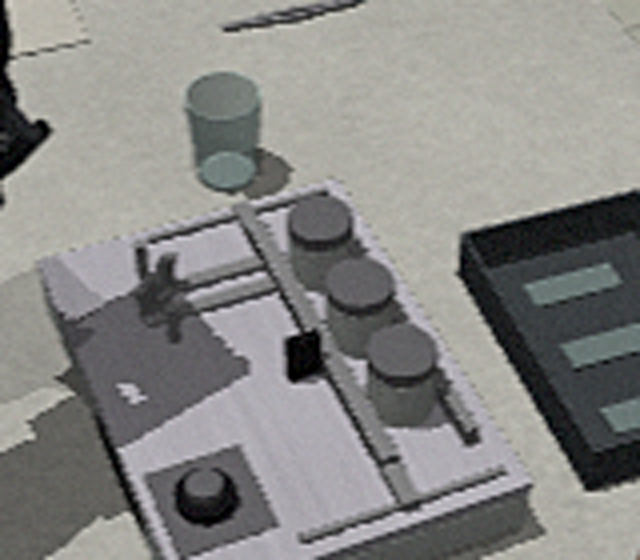

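View pics/top32.png

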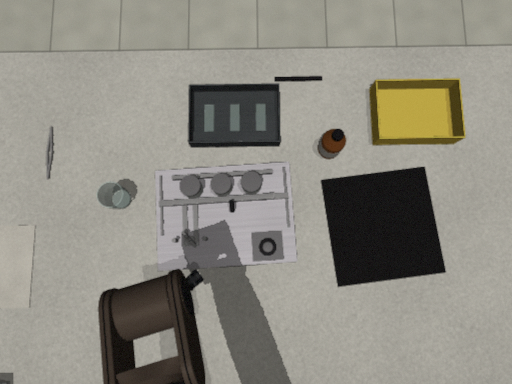

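```bash
python3 -c "
from bench import arm
print(arm.finish_job())"
```

```text
the job is handed in; nothing more can be done
None
```

The job is handed in at about 48 s on the robot's clock. It gives no verdict, so everything below is from my own checks.

**What I did:**
- There were three pots on the mat. I stood all three on the deck at shaker y of about +72, 0 and -72 mm.
- I slid the bar forward by its fin until it stalled against the pots, at about 12 N.
- I turned the wing nut clockwise in two strokes to its stop.
- Only then did I press the start button about 6 mm to its stop, at 19 N, and let it up.

**Last checks:**
- **Pots:** they stand upright in a row at shaker x of about 69–70 mm, measured before the nut was tightened. In the last pictures they look unmoved.
- **Bar:** it travelled about 53 mm and stalled. I estimated its final value at about 0.055 m from that, since its front edge could not be measured directly.
- **Wing nut:** the torque jumped to about 1.5 N m at the angle where the stop was expected. The blade lines up with the 5.6 rad direction in the picture.
- **Start button:** it looks up again in the last picture; I did not measure its height.
- **Bystanders and arm:** the bottle and beaker look unmoved, and the arm was clear of everything at hand-in.

**What went wrong:** my first grip on the wing nut closed on its hub, reading 14.5 mm wide instead of about 8 mm. I released it, went up 6 mm and gripped the blade properly. I saw no pot being knocked and no slackened grip.

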